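# Set the board under the drill and lock the sliding table

## Robot

A 7-joint arm with a two-finger parallel gripper is mounted at the origin on the work surface. World frame = base frame: x ahead of the robot, y to its left, z up, the work surface at z = 0. Lengths are in m, angles in rad, forces in N, time in s.
With the tool pointing down it reaches from about 0.425 to 0.875 m from the base axis. Payload 4.7 kg.
Tool frame: the origin (TCP) lies at the very end of the fingers, on their centre line; the grasp point (between the pads) lies 19 mm behind it (grip_point_offset is the distance from the TCP to the grasp point, in m); x points along the fingers, z is the direction in which the jaws open and shut, and the axes are right-handed (so a half turn about x gives the same grasp; the last joint's range is limited). The gripper opens to 87 mm and grips with 3 to 60 N. Pads are 19 mm wide; open, the fingers measure 117 mm over their backs; the gripper's body (75 mm by 190 mm) begins 51 mm behind the grasp point.
Start: joints at [-1.095, 0.321, -0.07, 1.45, 0.023, 1.371, -0.057], TCP at [0.29, 0.582, 0.223] pointing down, gripper open.
Joint ranges: [-2.86, 2.86], [-0.3, 2.09], [-1.38, 1.24], [0.06, 2.45], [-1.56, 4.7], [0.09, 2.05], [-2.69, 2.69]. Speed limits (rad/s): [2.57, 2.57, 3.14, 3.14, 3.14, 3.14, 3.14].

## Interface

Orientations are given as a rotation vector (axis times angle).
In Python, from bench import get_state, get_image, calibration, close_job, grip_point_offset gives the robot as it stands.
- The arm moves only by the tool play_rows, never from a script. Its argument "targets" is a list of rows, each an object with "claw": the closure, from 0 (fully open) to 1 (shut); "linear": the shift along the tool's x, y, z as a fraction of full scale, a list of three; "rotation": the turn, a rotation vector about the tool's x, y, z as a fraction of full scale, a list of three. In form: [{"claw": claw, "linear": [x, y, z], "rotation": [wx, wy, wz]}, ...]. A call has 1 to 10 rows; each row shifts and turns the pose as measured when the row begins, along the tool's axes as they then stand; what a row does not reach is not made up. Full scale, the value 1, is 2.5 cm for a shift and 90 degrees for a turn. A row lasts 1/12 s, in which the tool goes at most 41.7 mm and 7.16 degrees, less where a joint would pass 70% of its speed; a pose out of reach is approached as far as the arm can. A call with a number of a shift or a turn outside -1 to 1 is refused whole. A call with a gripper value outside its range is refused whole. The fingers move at their own pace and stop on an object; "newtons" is the grip in N (left out, the last holds). Time passes only in rows, so rows that do not move let the fingers close. It gives the time, the measured TCP pose, the force and the opening at its end, in the units of the state.
- get_state(): the state, without advancing time (a new reading comes with each control period).
- get_image(name): name is "scene" or "top" or "wrist"; returns the picture (480x640x3 uint8, blue, green, red); there is no depth.
- calibration(name): a dict with "fx", "fy", "cx", "cy" (pixels), "rvec" (rotation vector, rad) and "tvec" (3), from world to camera coordinates, as OpenCV has them; the wrist camera has in their place "hand_eye" (4x4, takes a point from camera to tool coordinates, whose origin is the TCP and whose axes are the tool frame's). Camera axes: x right, y down, z forward; pixel columns grow to the right and rows downward; lengths in m; the calibration is good to about 2 mm. A picture is of the moment at which its call begins: read the wrist's pose just before it. calibration takes no time and is no camera call.
- close_job(): hands the job in, once; it reports no verdict.
The state is a dict: "time": time; "joint_positions": joint angles; "qd": joint speeds; "joint_torque": joint torques, N m; "position": TCP position; "tool_rot": TCP orientation; "ft_force": force on the tool from outside, world axes, zero at the start; "torque": the same for the moment, N m; "grip_width": opening from 0.0 (shut) to 1.0 (fully open).
Only numpy, scipy, OpenCV 4.12 (cv2) and the standard library are available. Lean on these libraries where they do the work, as an engineer would, in place of code of your own. Each camera call takes 0.05 s, during which the arm holds its last target. There are 200 camera calls.

## Task

Get the circuit board ready for drilling: slide the drill's table along until the drill bit's point is right over the copper pad with the scribed cross. Then fetch the T-key from the wooden block, put it fully home in the square socket of the strap clamp's screw and turn the screw clockwise until it is fully tight at its stop; leave the key standing in the screw. Do not knock the fragile drill bit, and leave the other things on the bench where they are.

Things in the scene. Friction and masses are not known exactly. Their poses are not given: they have to be found in the camera images.
- drill_stand: Fixed bench drill on a cast base 330 (x) x 370 (y) x 15 mm. Origin on the bench, 120 mm behind the base's front edge, midway across. x points to the back, y along the table's travel, z up. Two rails (tops 33 mm above the bench) run along y, the sliding table between them: front one from x = -105 to -51 mm, back one from 106 mm. A 30 mm column, 325 mm tall, stands at (165, -125) mm.
- spindle (a point): Lower end of the drill's spindle, on its axis, 125 mm above the bench; axes as drill_stand. Above it spindle, collar and motor, up to 60 mm thick, go up to 300 mm above the bench; an arm 36 mm wide, 180 to 230 mm above the bench, joins them to the column behind on the right. Below hang the chuck (30 mm thick, its lower end 78 mm above the bench) and the bit.
- drill_bit: The fixed thin drill bit (3.6 mm) with its chuck. Origin at its point, 54 mm above the bench, 13 mm above the board; z up. Fragile: a knock of more than 4 N on bit or chuck harms it.
- mark (a point): The spot to drill: a 6 mm round copper pad at the crossing of two pale scribed lines on the green board in a white frame, fixed on the aluminium sliding table. On the board's top, 41 mm above the bench; axes as drill_stand. The table moves only along that y, with about 2.5 N of friction, and stays where it is left. It starts 40 to 92 mm off to +y.
- end_left (a point): Middle of the outer (+y) face of the upright end bar at the left end of the sliding table, where it can be pushed towards -y. The bar is 100 mm wide (x), 12 mm thick (y), its top is 59 mm above the bench (10 mm above this point). 88 mm from the mark in y. Axes as drill_stand.
- end_right (a point): The same on the right (-y) end bar, for pushing towards +y; 112 mm from the mark in y.
- screw_mouth (a point): Centre of the mouth of the square socket in the clamp screw, 77 mm above the bench; z up along the screw's axis. The screw's round knurled head is 35 mm across, its top at the mouth, on a dark strap clamp 44 mm wide somewhere on the left part of the front rail. Socket 13.2 mm square, 24 mm deep, mouth slightly bevelled. How the square is turned is NOT reported (see clamp_screw).
- clamp_screw (a joint): Turn of the screw, rad, growing clockwise seen from above: 0 slack, starts at 0 to 0.4, 3.0 hard stop = tight (over 2.85 is tight). Friction 0.2 N m, stays where left. The socket's own angle differs each time and is not told by this value: look from above, or rest the key lightly on the mouth and turn it bit by bit till it drops in (every quarter turn, within 5 degrees).
- t_key: Steel T-key standing in the key block: square end 12 x 12 mm, 32 mm long (its lowest 3 mm a 10 mm square pilot), round shaft 16 mm thick, then a black cross handle 100 mm long (x), 16 mm thick (y), 22 mm high (z), its middle 121 mm and its top 132 mm above the tip. About 0.22 kg. Origin at the centre of the tip's end face, z up the shaft. The square's faces are parallel to the handle's x and y.
- key_tip (a point): Centre of the end face of the key's square end, the same point as the origin of t_key.
- key_block: Fixed wooden block, 130 (x) x 90 (y) x 60 mm high, origin under its centre, to the left or the right of the drill. The T-key stands loosely in its round 18 mm hole at (25, 0) mm, 40 mm deep, tip 20 mm above the bench.
- battery: Bystander, leave alone: lead-acid battery, grey with a blue lid, 100 x 70 x 108 mm, 1.9 kg, origin under its centre.
- multimeter: Bystander, leave alone: orange multimeter lying flat, 150 x 78 x 45 mm, origin under its centre.
- solder_reel: Bystander, leave alone: upright aluminium solder reel, 64 mm in diameter, 53 mm tall, origin under its centre.
- screwdriver: Bystander, leave alone: red-handled screwdriver lying near the robot, 150 mm long, origin under its middle.
- brush: Bystander, leave alone: wooden brush lying near the robot, 150 mm long, origin under its middle.
- nut_driver: Bystander, leave alone: short nut driver with a round grey handle (20 mm thick), standing in another hole of the key block; its top is 104 mm above the bench; origin at its lower tip.
Things that resemble listed ones, but are neither listed nor needed, are in the scene too. What is meant by the t_key is not purple, and is the smaller of those in its own colour.

How it is judged:
By the outcome, as a careful person would: the job done as asked, in the order asked, and still so for the second after the job is handed in, with the robot touching nothing.
It also fails if it takes over 72 s, if anything falls off the work surface, if the arm or the gripper's body presses on something with over 40 N, if the wrist force passes 120 N, or if a joint passes its speed limit or range.

## Working session

There is one attempt and no reset: what is moved stays moved. The work goes in short steps, Python scripts to look and compute and a tool call to move; the robot and the scene stay as the last step left them, time stands still between calls to the robot, and variables do not carry over. Pictures are saved under pics/ and viewed, about 8 in all and at most 12, crops included, and the job is handed in when it is done.

Besides the shell and the picture viewer there is one more tool, called in YAML: its name, and indented under it one key for each argument. play_rows: Moves the arm, as the interface text tells. Shift numbers are shares of 2.5 cm and turn numbers shares of 90 degrees, none past 1 either way. Its arguments: {"type":"object","properties":{"targets":{"type":"array"},"newtons":{"type":"number"}},"required":["targets"]}

```bash
mkdir -p pics
cat > h.py <<'E'
import numpy as np, cv2
from bench import *
R=lambda v: cv2.Rodrigues(np.array(v,float))[0]
def cam(n):
    c=calibration(n); K=np.array([[c['fx'],0,c['cx']],[0,c['fy'],c['cy']],[0,0,1]])
    if 'rvec' in c: r=R(c['rvec']); t=np.array(c['tvec']).ravel()
    else:
        s=get_state(); T=np.eye(4); T[:3,:3]=R(s['tool_rot']); T[:3,3]=s['position']
        M=np.linalg.inv(T@np.array(c['hand_eye'])); r,t=M[:3,:3],M[:3,3]
    return K,r,t
def ray(C,u,v,z):
    K,r,t=C; d=r.T@np.linalg.inv(K)@[u,v,1]; o=-r.T@t
    return o+d*(z-o[2])/d[2]
def proj(C,p):
    K,r,t=C; q=K@(r@np.array(p)+t); return q[:2]/q[2]
E
python3 - <<'E'
from h import *
s=get_state()
for k in s: print(k,np.round(s[k],3))
print(R(s['tool_rot']).round(3),grip_point_offset)
for n in ("scene","top"):
    C=cam(n);print(n,C[0].round(1).tolist(),(-C[1].T@C[2]).round(3)); cv2.imwrite(f'pics/{n}0.png',get_image(n))
print(calibration('wrist'))
E
```

```text
time 0.0
joint_positions [-1.095  0.322 -0.07   1.452  0.023  1.371 -0.057]
qd [-0.002 -0.    -0.002 -0.     0.001  0.001  0.   ]
joint_torque [-0.0000e+00 -4.9130e+01 -4.0400e-01 -3.1252e+01 -6.4000e-02  4.4000e-02
  0.0000e+00]
position [0.289 0.581 0.221]
tool_rot [-0.864  1.394  0.862]
ft_force [-0.241 -0.159  0.529]
torque [-0.015 -0.02  -0.032]
grip_width 1.001
[[-0.001 -0.895  0.445]
 [-0.002  0.445  0.895]
 [-1.    -0.    -0.002]] 0.0187
scene [[586.5, 0.0, 321.7], [0.0, 586.5, 245.9], [0.0, 0.0, 1.0]] [1.135 0.65  1.008]
top [[514.4, 0.0, 323.9], [0.0, 514.4, 239.4], [0.0, 0.0, 1.0]] [0.302 0.024 1.247]
{'fx': 403.8608021996765, 'fy': 403.8608021996765, 'cx': 319.4491396861587, 'cy': 245.9054651825304, 'hand_eye': array([[ 7.20207258e-04, -2.70394402e-01,  9.62749370e-01,
        -1.61671626e-01],
       [-6.84329493e-04, -9.62749527e-01, -2.70393934e-01,
         7.45473155e-02],
       [ 9.99999506e-01, -4.64098114e-04, -8.78418061e-04,
        -2.64962488e-04],
       [ 0.00000000e+00,  0.00000000e+00,  0.00000000e+00,
         1.00000000e+00]])}
```

View pics/scene0.png

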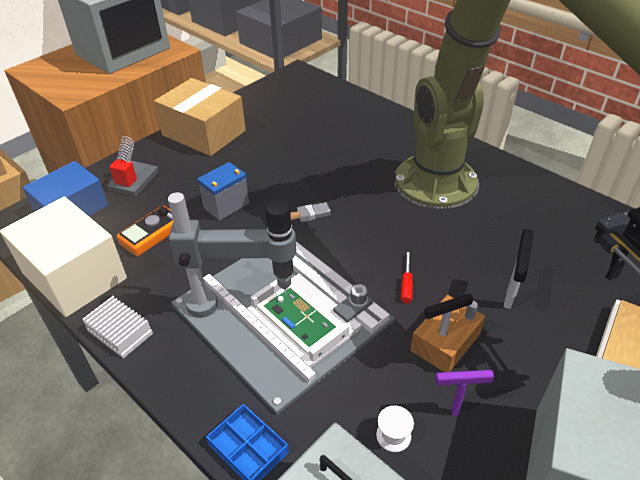

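View pics/top0.png

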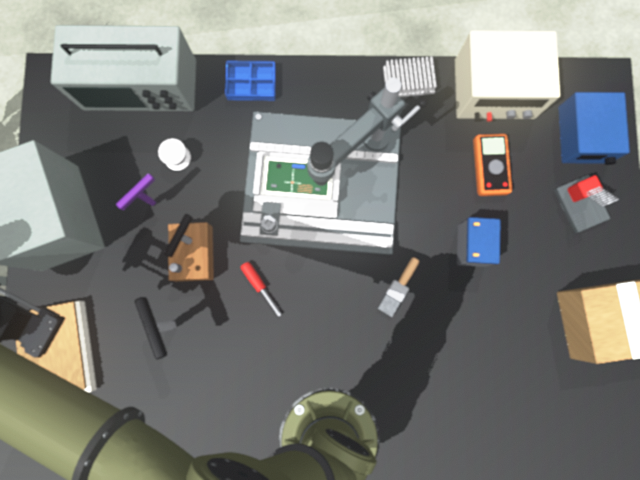

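Scene: drill centre-left, board (295,315), clamp screw (357,292), wooden block (450,330) with a black T-key. T-key candidates in top view: purple (135,190), a black one in the block (180,235), a longer black one standing free (150,330). The one in the block fits: it is black, it is the smaller one, and it stands in the block. I'll confirm in an enlarged crop.

Run:
```python
from h import *
t=cv2.imread('pics/top0.png')
a=cv2.resize(t[150:370,110:300],None,fx=2.6,fy=2.6,interpolation=3)[:572]
b=cv2.resize(t[105:255,235:405],None,fx=4.7,fy=4,interpolation=3)
b=cv2.resize(t[105:255,235:405],None,fx=4,fy=4,interpolation=3)
s=cv2.imread('pics/scene0.png')
c=cv2.resize(s[220:400,400:540],None,fx=2.1,fy=2.1*572/378/1.0 if 0 else 2.1,interpolation=3)
canvas=np.zeros((600,800,3),np.uint8); canvas[:a.shape[0],:a.shape[1]]=a; canvas[:c.shape[0],500:500+c.shape[1]]=c
cv2.imwrite('pics/c1.png',canvas); cv2.imwrite('pics/c2.png',b)
```

```text
(no output)
```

View pics/c1.png

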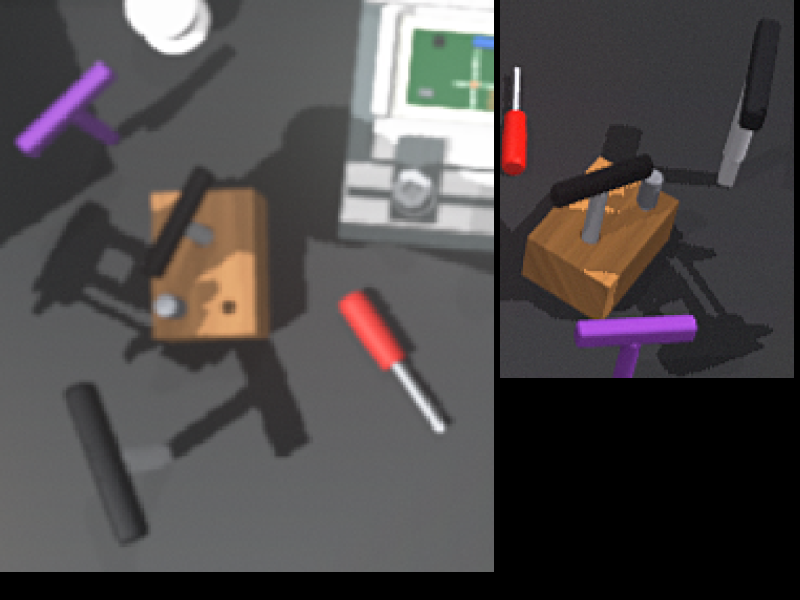

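View pics/c2.png

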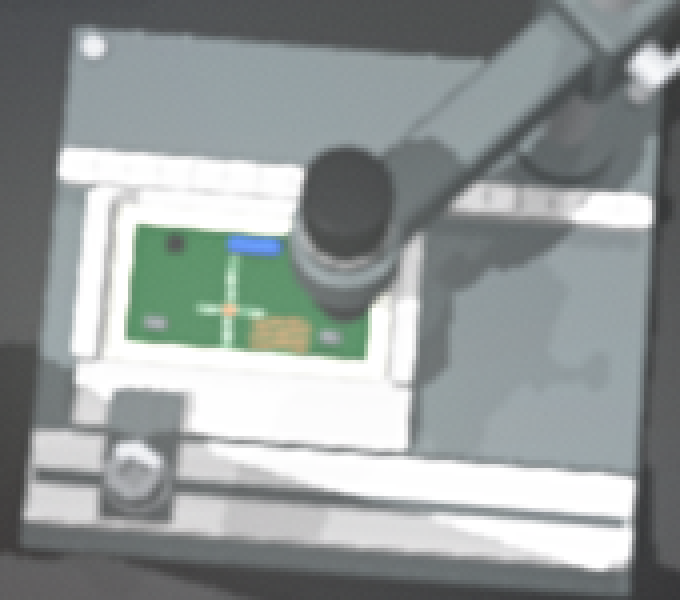

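Top crop confirms: the black key in the block (handle (180,222) in crop, small) is the target; the free-standing black one is longer, the other is purple. Mark at top px (292.8,182.5), screw head at about (268.5,222). Now world positions.

```bash
cat >> h.py <<'E'
def row_st(p,yaw,o): c,s=np.cos(yaw),np.sin(yaw); return np.array([o[0]+c*p[0]-s*p[1],o[1]+s*p[0]+c*p[1],p[2]])
E
python3 - <<'E'
from h import *
from scipy.optimize import least_squares
C=cam('top'); f=lambda u,v:(235+u/4,105+v/4)
obs=[((72,27),(.210,.185,.015)),((22,550),(-.12,.185,.0)),((632,597),(-.12,-.185,0))]
def res(q): return np.concatenate([proj(C,row_st(p,q[2],q[:2]))-f(*c) for c,p in obs])
r=least_squares(res,[.5,.05,0]);print('stand',r.x.round(4),r.fun.round(1))
q=r.x
inv=lambda P:[np.cos(q[2])*(P[0]-q[0])+np.sin(q[2])*(P[1]-q[1]),-np.sin(q[2])*(P[0]-q[0])+np.cos(q[2])*(P[1]-q[1])]
for n,c,z in [('mark',(231,310),.041),('motor',(347,200),.3),('screw',(137,468),.077),('bar out top',(77,272),.059),('railL',(32,432),.033),('railR',(634,570),.033)]:
    P=ray(C,*f(*c),z);print(n,P.round(4),np.round(inv(P),4))
g=lambda u,v:(110+u/2.6,150+v/2.6)
for n,c,z in [('h1',(208,172),.146),('h2',(152,272),.146),('blk',(152,190),.06),('blk',(253,190),.06),('blk',(253,338),.06),('blk',(155,338),.06),('nut',(166,305),.104),('bigkey',(106,465),.2)]:
    print(n,ray(C,*g(*c),z).round(4))
# scene cross-check
S=cam('scene')
for n,p in [('mark',ray(C,*f(231,310),.041)),('screw',ray(C,*f(137,468),.077))]: print(n,proj(S,p).round(1))
E
```

```text
stand [ 0.5663  0.0221 -0.0707] [-0.  -0.4  0.7  0.4 -0.7  0. ]
mark [0.6012 0.0889 0.041 ] [0.0301 0.0691]
motor [0.5908 0.0206 0.3   ] [0.0245 0.0003]
screw [0.4987 0.14   0.077 ] [-0.0758  0.1128]
bar out top [0.6192 0.1794 0.059 ] [0.0416 0.1606]
railL [0.5276 0.2075 0.033 ] [-0.0517  0.1822]
railR [ 0.4463 -0.1522  0.033 ] [-0.1075 -0.1824]
h1 [0.499 0.305 0.146]
h2 [0.415  0.3479 0.146 ]
blk [0.4977 0.3764 0.06  ]
blk [0.4982 0.286  0.06  ]
blk [0.3656 0.2815 0.06  ]
blk [0.3652 0.368  0.06  ]
nut [0.391  0.3471 0.104 ]
bigkey [0.26   0.3608 0.2   ]
mark [306.1 314.3]
screw [356.9 288. ]
```

play_rows:
  targets:
    - {"claw": 1, "linear": [0, 0, 0], "rotation": [0.079, 0, 0]}
    - {"claw": 1, "linear": [0, 0, 0], "rotation": [0.079, 0, 0]}
    - {"claw": 1, "linear": [0, 0, 0], "rotation": [0.079, 0, 0]}
    - {"claw": 1, "linear": [0, 0, 0], "rotation": [0.079, 0, 0]}
    - {"claw": 1, "linear": [0, 0, 0], "rotation": [0.079, 0, 0]}
    - {"claw": 1, "linear": [0, 0, 0], "rotation": [0.079, 0, 0]}
    - {"claw": 1, "linear": [0, 0, 0], "rotation": [0.079, 0, 0]}
    - {"claw": 1, "linear": [0, 0, 0], "rotation": [0.079, 0, 0]}
    - {"claw": 1, "linear": [0, 0, 0], "rotation": [0.079, 0, 0]}
    - {"claw": 1, "linear": [0, 0, 0], "rotation": [0.041, 0, 0]}

```text
time: 0.93
position: [0.2879, 0.5781, 0.2145]
tool_rot: [0.062, 1.575, -0.082]
ft_force: [-0.7, -0.8, 0.1]
grip_width: 0.324
```

```bash
cat >> h.py <<'E'
ST=[.5663,.0221,-.0707]
def st(x,y,z): return row_st((x,y,z),ST[2],ST[:2])
def togo(P,yaw_toolz=None):
    s=get_state(); r=R(s['tool_rot']); d=r.T@(np.array(P)-s['position'])/.025
    print('t',round(s['time'],2),'pos',np.round(s['position'],4),'F',np.round(s['ft_force'],1),'grip',round(s['grip_width'],3))
    print('to go (units)',d.round(2),'toolz yaw',np.degrees(np.arctan2(r[1,2],r[0,2])).round(2),'toolx',r[:,0].round(3))
    if yaw_toolz is not None:
        a=np.radians(yaw_toolz); z=np.array([np.cos(a),np.sin(a),0]); x=np.array([0,0,-1.]); Rt=np.c_[x,np.cross(z,x),z]
        print('turn (units)',(cv2.Rodrigues(r.T@Rt)[0].ravel()/(np.pi/2)).round(4))
E
python3 -c "
from h import *
togo(st(.03,.20,.22),-4.05);print(get_state()['joint_positions'])"
```

```text
t 0.93 pos [0.2879 0.5781 0.2145] F [-0.7 -0.8  0.1] grip 0.324
to go (units) [ -0.12 -13.11  14.15] toolz yaw -5.23 toolx [-0.006 -0.013 -1.   ]
turn (units) [-0.0131 -0.0031  0.0082]
[-1.21721377  0.32373657  0.08613739  1.4645598  -0.02801487  1.36833618
 -1.22070899]
```

play_rows:
  targets:
    - {"claw": 1, "linear": [-0.05, -0.93, 1], "rotation": [-0.013, 0, 0.008]}
    - {"claw": 1, "linear": [-0.05, -0.93, 1], "rotation": [0, 0, 0]}
    - {"claw": 1, "linear": [-0.05, -0.93, 1], "rotation": [0, 0, 0]}
    - {"claw": 1, "linear": [-0.05, -0.93, 1], "rotation": [0, 0, 0]}
    - {"claw": 1, "linear": [-0.05, -0.93, 1], "rotation": [0, 0, 0]}
    - {"claw": 1, "linear": [-0.05, -0.93, 1], "rotation": [0, 0, 0]}
    - {"claw": 1, "linear": [-0.05, -0.93, 1], "rotation": [0, 0, 0]}
    - {"claw": 1, "linear": [-0.05, -0.93, 1], "rotation": [0, 0, 0]}
    - {"claw": 1, "linear": [-0.05, -0.93, 1], "rotation": [0, 0, 0]}
    - {"claw": 1, "linear": [-0.05, -0.93, 1], "rotation": [0, 0, 0]}

```text
time: 1.77
position: [0.5181, 0.3266, 0.2182]
tool_rot: [0.037, 1.587, -0.043]
ft_force: [1.2, 0.8, 0.2]
grip_width: 0.006
```

```bash
python3 -c "
from h import *
togo(st(.03,.20,.22),-4.05)"
```

```text
t 1.77 pos [0.5181 0.3266 0.2182] F [1.2 0.8 0.2] grip 0.006
to go (units) [-0.12 -4.09  3.9 ] toolz yaw -2.9 toolx [-0.017 -0.003 -1.   ]
turn (units) [ 0.0128 -0.0106  0.0028]
```

play_rows:
  targets:
    - {"claw": 1, "linear": [0, -0.9, 0.9], "rotation": [0.012, -0.01, 0]}
    - {"claw": 1, "linear": [0, -0.9, 0.9], "rotation": [0, 0, 0]}
    - {"claw": 1, "linear": [0, -0.9, 0.9], "rotation": [0, 0, 0]}
    - {"claw": 1, "linear": [0, -0.8, 0.8], "rotation": [0, 0, 0]}
    - {"claw": 1, "linear": [0.6, -0.5, 0.5], "rotation": [0, 0, 0]}
    - {"claw": 1, "linear": [0.9, 0, 0], "rotation": [0, 0, 0]}
    - {"claw": 1, "linear": [0.9, 0, 0], "rotation": [0, 0, 0]}
    - {"claw": 1, "linear": [0.9, 0, 0], "rotation": [0, 0, 0]}
    - {"claw": 1, "linear": [0, 0, 0], "rotation": [0, 0, 0]}

```text
time: 2.52
position: [0.6218, 0.1979, 0.1309]
tool_rot: [0.06, 1.567, -0.08]
ft_force: [-1.5, -0.6, -1.0]
grip_width: 0.006
```

```bash
python3 -c "
from h import *
togo(st(.03,.20,.045),-4.05)
cv2.imwrite('pics/w1.png',get_image('wrist'))"
```

```text
t 2.52 pos [0.6218 0.1979 0.1309] F [-1.5 -0.6 -1. ] grip 0.006
to go (units) [ 3.43  0.86 -0.54] toolz yaw -5.13 toolx [ 0.002 -0.013 -1.   ]
turn (units) [-0.012   0.0018  0.0079]
```

View pics/w1.png

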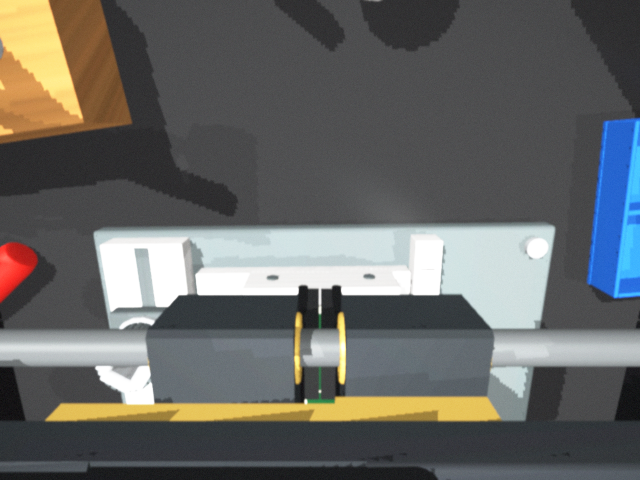

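Wrist view: left end bar outer edge at row ~268, gripper blocks the drill itself; table bar clear of fingers. Descend beside the bar.

play_rows:
  targets:
    - {"claw": 1, "linear": [0, 0.86, -0.54], "rotation": [-0.012, 0, 0.008]}
    - {"claw": 1, "linear": [0.8, 0, 0], "rotation": [0, 0, 0]}
    - {"claw": 1, "linear": [0.8, 0, 0], "rotation": [0, 0, 0]}
    - {"claw": 1, "linear": [0.8, 0, 0], "rotation": [0, 0, 0]}
    - {"claw": 1, "linear": [0.8, 0, 0], "rotation": [0, 0, 0]}
    - {"claw": 1, "linear": [0, 0, 0], "rotation": [0, 0, 0]}

```text
time: 3.07
position: [0.6161, 0.2293, 0.0617]
tool_rot: [0.059, 1.552, -0.042]
ft_force: [-1.0, -0.6, -0.3]
grip_width: 0.01
```

```bash
python3 -c "
from h import *
togo(st(.03,.175,.045),-4.05)
C=cam('wrist'); 
im=get_image('scene'); cv2.imwrite('pics/s1.png',cv2.resize(im[220:370,210:410],None,fx=4,fy=4,interpolation=3))"
```

```text
t 3.07 pos [0.6161 0.2293 0.0617] F [-1.  -0.6 -0.3] grip 0.01
to go (units) [ 0.65 -1.42 -0.22] toolz yaw -3.7 toolx [ 0.019  0.011 -1.   ]
turn (units) [ 0.0039  0.0113 -0.0076]
```

View pics/s1.png

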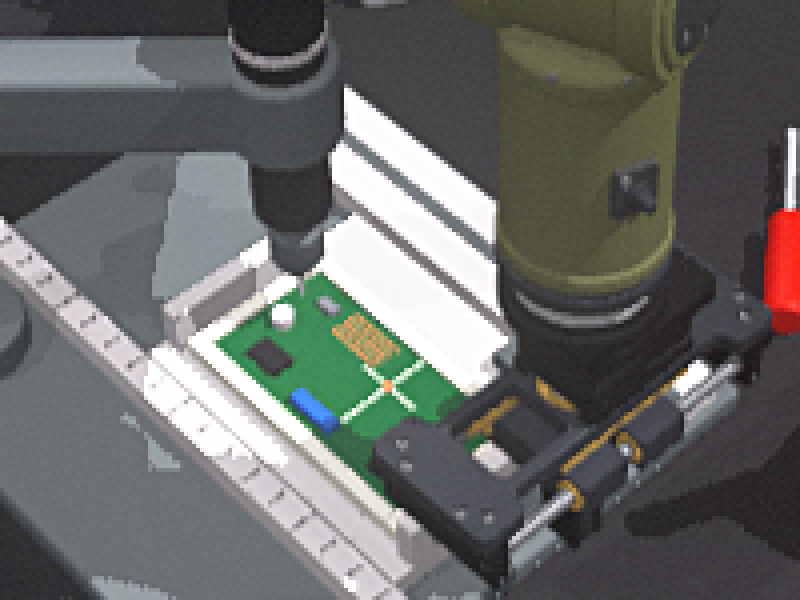

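Scene crop: bit tip at crop (303,290), cross at (388,385), gripper beside the left bar.

```bash
python3 -c "
from h import *
S=cam('scene');q=ST
inv=lambda P:np.round([np.cos(q[2])*(P[0]-q[0])+np.sin(q[2])*(P[1]-q[1]),-np.sin(q[2])*(P[0]-q[0])+np.cos(q[2])*(P[1]-q[1])],4)
m=ray(S,210+387.5/4,220+385/4,.041);print('mark',inv(m))
for v in (282,288,294):print('bit',inv(ray(S,210+303/4,220+v/4,.054)))
for z in (.078,):print('chuck low',inv(ray(S,210+297/4,220+262/4,z)))
print('spindle? axis px for st(.03,0,z):',[((proj(S,st(.03,0,z))-[210,220])*4).round(0) for z in (.054,.078,.125,.18,.23)])
"
```

```text
mark [0.0324 0.0742]
bit [ 0.0249 -0.0013]
bit [0.0277 0.0019]
bit [0.0305 0.0051]
chuck low [0.0307 0.0027]
spindle? axis px for st(.03,0,z): [array([297., 288.]), array([295., 259.]), array([289., 198.]), array([282., 123.]), array([276.,  50.])]
```

play_rows:
  targets:
    - {"claw": 1, "linear": [0.6, -0.2, -0.2], "rotation": [0.004, 0.011, -0.008]}
    - {"claw": 1, "linear": [0, -0.5, 0], "rotation": [0, 0, 0]}
    - {"claw": 1, "linear": [0, -0.5, 0], "rotation": [0, 0, 0]}
    - {"claw": 1, "linear": [0, -0.5, 0], "rotation": [0, 0, 0]}
    - {"claw": 1, "linear": [0, -0.5, 0], "rotation": [0, 0, 0]}
    - {"claw": 1, "linear": [0, -0.5, 0], "rotation": [0, 0, 0]}
    - {"claw": 1, "linear": [0, -0.5, 0], "rotation": [0, 0, 0]}
    - {"claw": 1, "linear": [0, -0.3, 0], "rotation": [0, 0, 0]}
    - {"claw": 1, "linear": [0, 0, 0], "rotation": [0, 0, 0]}

```text
time: 3.87
position: [0.6085, 0.139, 0.0554]
tool_rot: [0.063, 1.56, -0.048]
ft_force: [0.2, 2.5, -1.7]
grip_width: 0.004
```

```bash
cat >> h.py <<'E'
def inv(P):
    q=ST; return np.round([np.cos(q[2])*(P[0]-q[0])+np.sin(q[2])*(P[1]-q[1]),-np.sin(q[2])*(P[0]-q[0])+np.cos(q[2])*(P[1]-q[1])],4)
def pad(name='scene'):
    "orange pad near cross: centroid by template search along the table travel"
    im=get_image(name)
    return im
E
python3 -c "
from h import *
togo(st(.03,.098,.045),-4.05); print('tool stand',inv(get_state()['position']))
im=get_image('scene'); cv2.imwrite('pics/sraw2.png',im)
S=cam('scene')
# cross: whitish+orange within board; compare with initial template by matching
a=cv2.imread('pics/scene0.png'); u,v=307,316
T=a[v-7:v+8,u-7:u+8]; reg=im[270:340,260:330]
m=cv2.matchTemplate(reg,T,cv2.TM_CCOEFF_NORMED); _,s,_,l=cv2.minMaxLoc(m); p=(260+l[0]+7,270+l[1]+7);print(s,p,inv(ray(S,*p,.041)),inv(ray(S,u,v,.041)))
"
```

```text
t 3.87 pos [0.6085 0.139  0.0554] F [ 0.2  2.5 -1.7] grip 0.004
to go (units) [ 0.41 -0.87 -0.16] toolz yaw -4.05 toolx [ 0.011  0.01  -1.   ]
turn (units) [-0.      0.0063 -0.0066]
tool stand [0.0339 0.1196]
0.4218727648258209 (322, 306) [-0.0093  0.0759] [0.0318 0.0739]
```

play_rows:
  targets:
    - {"claw": 1, "linear": [0.2, 0.15, -0.1], "rotation": [0, 0.006, -0.006]}
    - {"claw": 1, "linear": [0.4, 0, 0], "rotation": [0, 0, 0]}
    - {"claw": 1, "linear": [0.1, -0.3, 0], "rotation": [0, 0, 0]}
    - {"claw": 1, "linear": [0.05, -0.35, 0], "rotation": [0, 0, 0]}
    - {"claw": 1, "linear": [0.05, 0, 0], "rotation": [0, 0, 0]}

```text
time: 4.33
position: [0.6072, 0.1279, 0.0351]
tool_rot: [0.053, 1.566, -0.052]
ft_force: [0.1, -0.6, 0.0]
grip_width: 0.004
```

```bash
python3 -c "
from h import *
togo(st(.03,.098,.045),-4.05); print('tool stand',inv(get_state()['position']))
im=get_image('scene'); t=get_image('top')
a=cv2.resize(im[250:350,240:350],None,fx=5,fy=5,interpolation=3)
b=cv2.resize(t[140:210,270:320],None,fx=5,fy=5,interpolation=3)
c=np.zeros((500,800,3),np.uint8);c[:,:550]=a;c[:350,550:800]=b
cv2.imwrite('pics/s3.png',c)
"
```

```text
t 4.33 pos [0.6072 0.1279 0.0351] F [ 0.1 -0.6  0. ] grip 0.004
to go (units) [-0.4  -0.42 -0.13] toolz yaw -3.86 toolx [ 0.004  0.    -1.   ]
turn (units) [ 0.0021  0.0024 -0.0004]
tool stand [0.0334 0.1084]
```

View pics/s3.png

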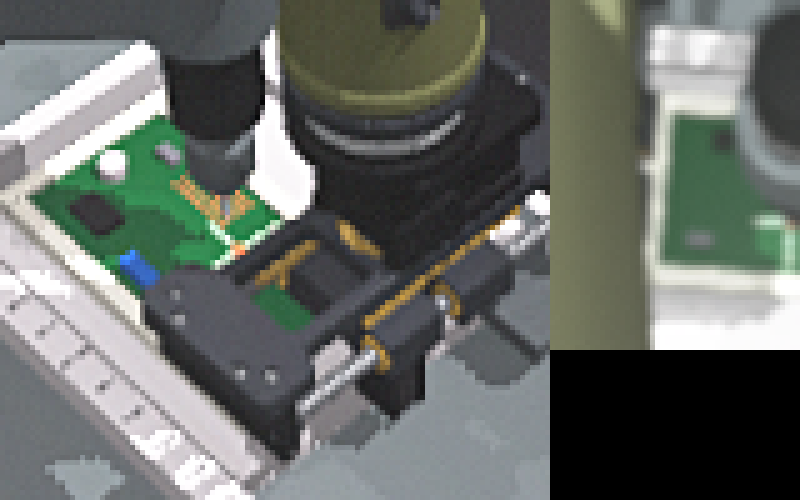

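```bash
python3 -c "
from h import *
S=cam('scene');T=cam('top')
print('scene pad',inv(ray(S,240+238.5/5,250+252/5,.041)),'bit',[inv(ray(S,240+227/5,250+v/5,.054)) for v in (212,216,220)])
print('top pad',inv(ray(T,270+242/5,140+222/5,.041)))
p=inv(ray(S,240+238.5/5,250+252/5,.041))
for y in (.008,.006,.004,.002,0): print(y, (proj(S,st(.0324,y,.041))-[240,250])*5,(proj(S,st(.0324,y,.054))-[240,250])*5)
"
```

```text
scene pad [0.0333 0.0138] bit [array([0.029 , 0.0022]), array([0.0304, 0.004 ]), array([0.0319, 0.0057])]
top pad [0.0302 0.0074]
0.008 [231.40129047 243.32974394] [229.67039503 223.62169999]
0.006 [228.37915524 240.7502037 ] [226.62764861 221.03988982]
0.004 [225.36205915 238.17496461] [223.5900127  218.46241598]
0.002 [222.34998959 235.60401593] [220.55747445 215.88926758]
0 [219.34293404 233.03734693] [217.53002104 213.32043371]
```

play_rows:
  targets:
    - {"claw": 1, "linear": [-0.1, -0.1, 0], "rotation": [0, 0, 0]}
    - {"claw": 1, "linear": [-0.05, -0.1, 0], "rotation": [0, 0, 0]}
    - {"claw": 1, "linear": [-0.05, 0, 0], "rotation": [0, 0, 0]}

```text
time: 4.68
position: [0.6057, 0.1244, 0.0393]
tool_rot: [0.053, 1.569, -0.051]
ft_force: [0.4, 0.4, -0.1]
grip_width: 0.007
```

```bash
cat > look.py <<'E'
from h import *
import sys
togo(st(.03,.098,.045),-4.05); print('tool stand',inv(get_state()['position']))
im=get_image('scene'); cv2.imwrite('pics/sr_%s.png'%sys.argv[1],im)
def orange(im):  # red-orange saturated pad pixel centroid near the bit
    roi=im[285:312,278:300].astype(float); w=np.clip(roi[...,2]-roi[...,1]*1.0-40,0,None)*(roi[...,2]>150)
    yy,xx=np.mgrid[285:312,278:300]; 
    return (w.sum(),)+tuple((w*k).sum()/max(w.sum(),1e-9) for k in (xx,yy))
S=cam('scene'); o=orange(im); print('orange',np.round(o,2), inv(ray(S,o[1],o[2],.041)) if o[0]>0 else '')
E
python3 look.py a
```

```text
t 4.68 pos [0.6057 0.1244 0.0393] F [ 0.4  0.4 -0.1] grip 0.007
to go (units) [-0.23 -0.27 -0.08] toolz yaw -3.8 toolx [ 0.002  0.001 -1.   ]
turn (units) [ 0.0028  0.0009 -0.0009]
tool stand [0.0321 0.1048]
orange [244.   283.31 289.18] [ 0.0195 -0.017 ]
```

play_rows:
  targets:
    - {"claw": 1, "linear": [0, -0.15, 0], "rotation": [0, 0, 0]}
    - {"claw": 1, "linear": [0, -0.1, 0], "rotation": [0, 0, 0]}

```text
time: 4.9
position: [0.6056, 0.1197, 0.04]
tool_rot: [0.053, 1.568, -0.048]
ft_force: [-0.1, 2.7, -1.5]
grip_width: 0.0
```

```bash
python3 look.py b
python3 - <<'E'
from h import *
a=cv2.imread('pics/sr_a.png');b=cv2.imread('pics/sr_b.png')
c=[cv2.resize(k[275:315,265:315],None,fx=8,fy=8,interpolation=3) for k in (a,b)]
cv2.imwrite('pics/s4.png',np.hstack(c))
E
```

```text
t 4.9 pos [0.6056 0.1197 0.04  ] F [-0.1  2.7 -1.5] grip 0.0
to go (units) [-0.2  -0.08 -0.09] toolz yaw -3.71 toolx [ 0.003  0.003 -1.   ]
turn (units) [ 0.0038  0.0016 -0.002 ]
tool stand [0.0323 0.1001]
orange [215.   282.37 289.07] [ 0.0208 -0.0187]
```

View pics/s4.png

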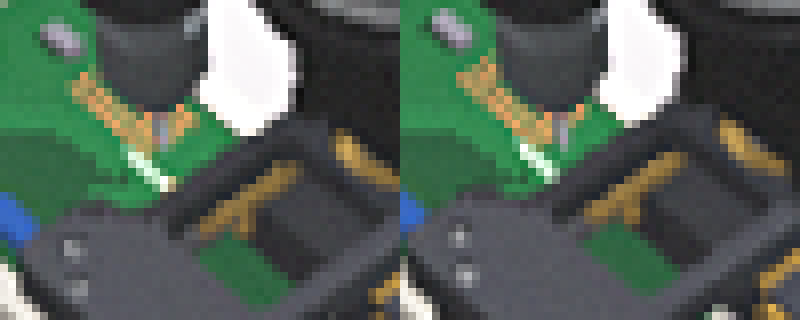

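```bash
cat > shift.py <<'E'
from h import *
import sys
def shift(a,b):
    up=8; g=lambda n:cv2.resize(cv2.imread(n),None,fx=up,fy=up,interpolation=cv2.INTER_CUBIC)
    A,B=g(a),g(b); x0,x1,y0,y1=[k*up for k in (256,274,276,296)]; m=12*up
    T=A[y0:y1,x0:x1]; r=cv2.matchTemplate(B[y0-m:y1+m,x0-m:x1+m],T,cv2.TM_CCOEFF_NORMED); _,s,_,l=cv2.minMaxLoc(r)
    d=(np.array(l)-m)/up; S=cam('scene')
    p0=(265,286); return s,d,inv(ray(S,*(np.array(p0)+d),.042))-inv(ray(S,*p0,.042))
if __name__=='__main__': print(*[np.round(k,4) for k in shift('pics/sr_a.png','pics/sr_%s.png'%sys.argv[1])])
E
python3 shift.py b
```

```text
0.9898 [-1.25  -1.125] [-0.0001 -0.0045]
```

play_rows:
  targets:
    - {"claw": 1, "linear": [0, -0.08, 0], "rotation": [0, 0, 0]}
    - {"claw": 1, "linear": [0, 0, 0], "rotation": [0, 0, 0]}

```text
time: 5.12
position: [0.6054, 0.1173, 0.04]
tool_rot: [0.054, 1.568, -0.048]
ft_force: [-0.7, 0.5, -0.6]
grip_width: 0.007
```

```bash
python3 look.py c; python3 shift.py c
```

```text
t 5.12 pos [0.6054 0.1173 0.04  ] F [-0.7  0.5 -0.6] grip 0.007
to go (units) [-0.2   0.01 -0.09] toolz yaw -3.72 toolx [ 0.003  0.003 -1.   ]
turn (units) [ 0.0036  0.0016 -0.0022]
tool stand [0.0323 0.0977]
orange [147.   280.47 289.21] [ 0.0241 -0.0212]
0.9907 [-2.   -1.75] [ 0.     -0.0071]
```

play_rows:
  targets:
    - {"claw": 1, "linear": [0, 0.8, 0], "rotation": [0, 0, 0]}
    - {"claw": 1, "linear": [0, 0.9, 0], "rotation": [0, 0, 0]}
    - {"claw": 1, "linear": [-0.3, 0.8, 0], "rotation": [0, 0, 0]}
    - {"claw": 1, "linear": [-1, 0, 0], "rotation": [0, 0, 0]}
    - {"claw": 1, "linear": [-1, 0, 0], "rotation": [0, 0, 0]}
    - {"claw": 1, "linear": [-1, 0, 0], "rotation": [-0.079, 0, 0]}
    - {"claw": 1, "linear": [-1, 0, 0], "rotation": [-0.079, 0, 0]}
    - {"claw": 1, "linear": [-0.6, 0, 0], "rotation": [-0.079, 0, 0]}
    - {"claw": 1, "linear": [0, 0, 0], "rotation": [-0.079, 0, 0]}
    - {"claw": 1, "linear": [0, 0, 0], "rotation": [-0.079, 0, 0]}

```text
time: 6.0
position: [0.6104, 0.1703, 0.1683]
tool_rot: [-0.448, 1.529, 0.426]
ft_force: [0.2, 1.1, -0.8]
grip_width: 0.004
```

play_rows:
  targets:
    - {"claw": 1, "linear": [0, 0, 0], "rotation": [-0.079, 0, 0]}
    - {"claw": 1, "linear": [0, 0, 0], "rotation": [-0.079, 0, 0]}
    - {"claw": 1, "linear": [0, 0, 0], "rotation": [-0.079, 0, 0]}
    - {"claw": 1, "linear": [0, 0, 0], "rotation": [-0.079, 0, 0]}
    - {"claw": 1, "linear": [0, 0, 0], "rotation": [-0.079, 0, 0]}
    - {"claw": 1, "linear": [0, 0, 0], "rotation": [-0.079, 0, 0]}
    - {"claw": 1, "linear": [0, 0, 0], "rotation": [-0.079, 0, 0]}

```text
time: 6.58
position: [0.6131, 0.1607, 0.1714]
tool_rot: [-1.126, 1.282, 1.091]
ft_force: [-1.3, -0.3, -0.9]
grip_width: 0.007
```

```bash
python3 -c "
from h import *
togo(st(.02,.16,.16),86);print('tool stand',inv(get_state()['position']))"; python3 look.py d;  python3 shift.py d
```

```text
t 6.58 pos [0.6131 0.1607 0.1714] F [-1.3 -0.3 -0.9] grip 0.007
to go (units) [0.43 0.73 0.7 ] toolz yaw 82.07 toolx [ 0.006 -0.023 -1.   ]
turn (units) [-0.0436 -0.0141  0.0051]
tool stand [0.0369 0.1416]
t 6.58 pos [0.6131 0.1607 0.1714] F [-1.3 -0.3 -0.9] grip 0.007
to go (units) [ 5.09  0.2  -1.65] toolz yaw 82.07 toolx [ 0.006 -0.023 -1.   ]
turn (units) [ 0.9569 -0.007   0.015 ]
tool stand [0.0369 0.1416]
orange [287.   282.49 293.23] [ 0.0284 -0.0094]
0.9909 [-2.   -1.75] [ 0.     -0.0071]
```

play_rows:
  targets:
    - {"claw": 1, "linear": [0.2, 0.7, 0.7], "rotation": [-0.04, -0.01, 0]}
    - {"claw": 1, "linear": [0.2, 0, 0], "rotation": [0, 0, 0]}
    - {"claw": 1, "linear": [0, 0, 0], "rotation": [0, 0, 0]}

```text
time: 6.88
position: [0.5992, 0.1763, 0.161]
tool_rot: [-1.163, 1.246, 1.14]
ft_force: [0.0, -1.3, -0.3]
grip_width: 0.008
```

```bash
python3 -c "
from h import *
togo(st(.02,.16,.16),86)
C=cam('wrist');im=get_image('wrist');cv2.imwrite('pics/w2.png',im)
b=proj(C,st(.03,0,.045)); s=proj(C,st(-.0758,.1128,.077)); print(b,s)
def crop(p,w,h,f):
    u,v=int(np.clip(p[0]-w/2,0,640-w)),int(np.clip(p[1]-h/2,0,480-h)); print('org',u,v,'scale',f); return cv2.resize(im[v:v+h,u:u+w],None,fx=f,fy=f,interpolation=3)
c=np.hstack([crop(b,100,110,4),crop(s,100,110,4)])
cv2.imwrite('pics/w2c.png',c)"
```

```text
t 6.88 pos [0.5992 0.1763 0.161 ] F [ 0.  -1.3 -0.3] grip 0.008
to go (units) [0.04 0.08 0.15] toolz yaw 85.5 toolx [ 0.009 -0.01  -1.   ]
turn (units) [-0.0055 -0.0061  0.0062]
[105.02643681 251.91487702] [243.55741359  89.62780099]
org 55 196 scale 4
org 193 34 scale 4
```

View pics/w2c.png

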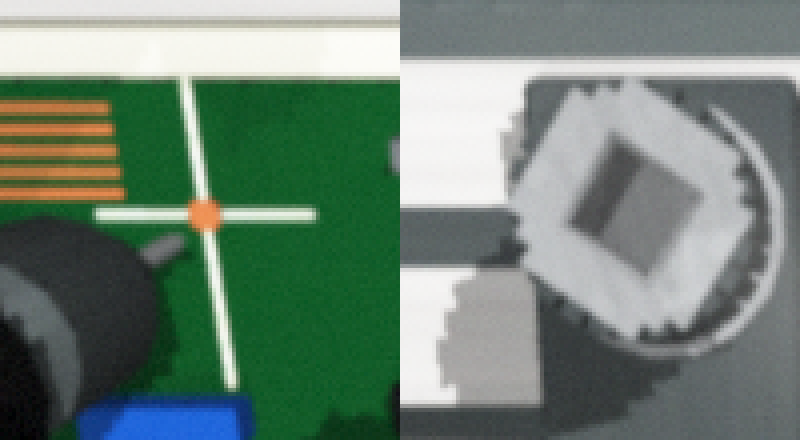

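```bash
python3 -c "
from h import *
C=cam('wrist')
print('pad',inv(ray(C,55+205/4,196+216/4,.041)))
for t in ((183,240),(185,237),(181,242)):print('bit',inv(ray(C,55+t[0]/4,196+t[1]/4,.054)))
q=np.array([ray(C,193+u/4,34+v/4,.077) for u,v in [(213,133),(303,195),(248,277),(168,225)]])
c=q.mean(0);print('screw',c,inv(c));e=np.roll(q,-1,0)-q
print('sides',np.linalg.norm(e,axis=1).round(4),'ang',(np.degrees(np.arctan2(e[:,1],e[:,0]))%90).round(1))
"
```

```text
pad [ 0.0297 -0.0001]
bit [0.0302 0.0027]
bit [0.0296 0.0031]
bit [0.0305 0.0023]
screw [0.49684599 0.14554872 0.077     ] [-0.078   0.1182]
sides [0.0148 0.0138 0.0131 0.014 ] ang [52.2 48.4 53.3 55.3]
```

```bash
python3 -c "
from h import *
C=cam('wrist')
for y in (-.001,.0,.0015,.003):
  print(y,[((proj(C,st(.030,y,z))-[55,196])*4).round(0) for z in (.078,.054,.041)])
T=cam('top');cv2.imwrite('pics/t5.png',get_image('top'))
S=cam('scene');im=cv2.imread('pics/sr_d.png')
c=cv2.resize(im[280:310,265:305],None,fx=16,fy=16,interpolation=cv2.INTER_CUBIC);cv2.imwrite('pics/s5.png',c)
print(265,280,16, [(proj(S,st(.0327,y,z))-[265,280])*16 for y in (.006,.004) for z in (.041,.054)])
"
```

```text
-0.001 [array([ 81., 284.]), array([162., 239.]), array([201., 218.])]
0.0 [array([ 87., 284.]), array([168., 239.]), array([206., 218.])]
0.0015 [array([ 97., 284.]), array([176., 239.]), array([214., 218.])]
0.003 [array([106., 284.]), array([185., 239.]), array([222., 218.])]
265 280 16 [array([329.11654547, 291.58311302]), array([323.49869351, 228.51153493]), array([319.46215823, 283.34042781]), array([313.77858467, 220.26168252])]
```

View pics/s5.png

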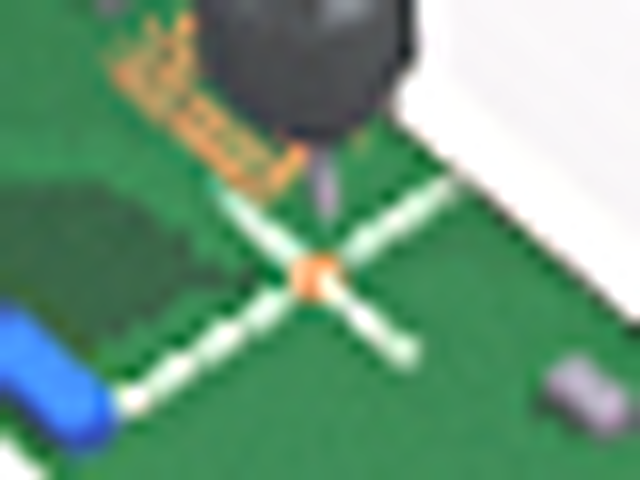

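Scene close-up: pad (316,276), bit tip (326,220). Both cameras agree that the pad is ~2.7 mm too far to -y. So I'll push back from the right end bar: the tool goes around the front, with its long side parallel to the drill's arm.

play_rows:
  targets:
    - {"claw": 1, "linear": [-0.4, 0.9, 0], "rotation": [0, 0, 0]}
    - {"claw": 1, "linear": [-0.4, 1, 0], "rotation": [0, 0, 0]}
    - {"claw": 1, "linear": [-0.4, 1, 0], "rotation": [0, 0, 0]}
    - {"claw": 1, "linear": [-0.4, 1, 0], "rotation": [0, 0, 0]}
    - {"claw": 1, "linear": [-0.4, 1, 0], "rotation": [0, 0, 0]}
    - {"claw": 1, "linear": [0, 1, 0], "rotation": [0, 0, 0]}
    - {"claw": 1, "linear": [0, 1, 0], "rotation": [0, 0, 0]}
    - {"claw": 1, "linear": [0, 0, -0.8], "rotation": [0, 0, 0]}
    - {"claw": 1, "linear": [0, 0, -1], "rotation": [0, 0, 0]}
    - {"claw": 1, "linear": [0, 0, -1], "rotation": [0, 0, 0]}

```text
time: 7.82
position: [0.4168, 0.1222, 0.2153]
tool_rot: [-1.157, 1.245, 1.126]
ft_force: [0.6, 0.3, 0.5]
grip_width: 0.005
```

```bash
python3 -c "
from h import *
togo((.42,-.11,.20),133.2);print(np.round(get_state()['joint_positions'],2))"
```

```text
t 7.82 pos [0.4168 0.1222 0.2153] F [0.6 0.3 0.5] grip 0.005
to go (units) [ 0.7  -0.95 -9.23] toolz yaw 84.83 toolx [ 0.016 -0.009 -1.   ]
turn (units) [-0.5373 -0.0093  0.008 ]
[-0.49 -0.15  0.12  1.97  0.03  1.31  1.1 ]
```

play_rows:
  targets:
    - {"claw": 1, "linear": [0, -0.1, -1], "rotation": [0, 0, 0]}
    - {"claw": 1, "linear": [0, -0.1, -1], "rotation": [0, 0, 0]}
    - {"claw": 1, "linear": [0, -0.1, -1], "rotation": [0, 0, 0]}
    - {"claw": 1, "linear": [0, -0.2, -1], "rotation": [0, 0, 0]}
    - {"claw": 1, "linear": [0, -0.2, -1], "rotation": [0, 0, 0]}
    - {"claw": 1, "linear": [0, -0.2, -1], "rotation": [0, 0, 0]}
    - {"claw": 1, "linear": [0, -0.2, -1], "rotation": [0, 0, 0]}
    - {"claw": 1, "linear": [0, -0.2, -1], "rotation": [0, 0, 0]}
    - {"claw": 1, "linear": [0, -0.2, -1], "rotation": [0, 0, 0]}
    - {"claw": 1, "linear": [0, 0, 0], "rotation": [-0.079, 0, 0]}

```text
time: 8.65
position: [0.433, -0.127, 0.2247]
tool_rot: [-1.235, 1.192, 1.189]
ft_force: [-0.1, -0.8, 0.2]
grip_width: 0.007
```

play_rows:
  targets:
    - {"claw": 1, "linear": [0, 0, 0], "rotation": [-0.079, 0, 0]}
    - {"claw": 1, "linear": [0, 0, 0], "rotation": [-0.079, 0, 0]}
    - {"claw": 1, "linear": [0, 0, 0], "rotation": [-0.079, 0, 0]}
    - {"claw": 1, "linear": [0, 0, 0], "rotation": [-0.079, 0, 0]}
    - {"claw": 1, "linear": [0, 0, 0], "rotation": [-0.079, 0, 0]}
    - {"claw": 1, "linear": [0, 0, 0], "rotation": [-0.07, 0, 0]}

```text
time: 9.15
position: [0.4331, -0.1353, 0.2279]
tool_rot: [-1.766, 0.754, 1.701]
ft_force: [-0.3, 0.2, 0.5]
grip_width: 0.003
```

```bash
python3 -c "
from h import *
togo(st(-.005,-.15,.15),133.2);print(np.round(get_state()['joint_positions'],2))"
```

```text
t 9.15 pos [ 0.4331 -0.1353  0.2279] F [-0.3  0.2  0.5] grip 0.003
to go (units) [ 3.26 -3.62 -2.86] toolz yaw 132.81 toolx [ 0.033 -0.011 -0.999]
turn (units) [-0.0042 -0.0194  0.0104]
[-0.36 -0.18  0.54  1.95  0.1   1.32  2.47]
```

play_rows:
  targets:
    - {"claw": 1, "linear": [0, 0, 0], "rotation": [0.07, -0.02, 0.01]}
    - {"claw": 1, "linear": [0, 0, 0], "rotation": [0.06, 0, 0]}

```text
time: 9.32
position: [0.4332, -0.1364, 0.2292]
tool_rot: [-1.594, 0.898, 1.595]
ft_force: [0.1, -0.3, -0.5]
grip_width: 0.005
```

```bash
python3 -c "
from h import *
togo(st(-.005,-.15,.15),122);print(np.round(get_state()['joint_positions'],2))"
```

```text
t 9.32 pos [ 0.4332 -0.1364  0.2292] F [ 0.1 -0.3 -0.5] grip 0.005
to go (units) [ 3.18 -4.21 -2.11] toolz yaw 120.99 toolx [ 0.002  0.004 -1.   ]
turn (units) [-0.0112  0.0016  0.0023]
[-0.34 -0.14  0.54  1.92  0.07  1.35  2.29]
```

play_rows:
  targets:
    - {"claw": 1, "linear": [0.3, -0.8, -0.4], "rotation": [0, 0, 0]}
    - {"claw": 1, "linear": [0.4, -0.8, -0.4], "rotation": [0, 0, 0]}
    - {"claw": 1, "linear": [0.4, -0.8, -0.4], "rotation": [0, 0, 0]}
    - {"claw": 1, "linear": [0.4, -0.8, -0.4], "rotation": [0, 0, 0]}
    - {"claw": 1, "linear": [0.4, -0.8, -0.4], "rotation": [0, 0, 0]}
    - {"claw": 1, "linear": [0.8, 0, 0], "rotation": [0, 0, 0]}
    - {"claw": 1, "linear": [0.8, 0, 0], "rotation": [0, 0, 0]}
    - {"claw": 1, "linear": [0, 0, 0], "rotation": [0, 0, 0]}

```text
time: 9.98
position: [0.5545, -0.1342, 0.145]
tool_rot: [-1.588, 0.91, 1.568]
ft_force: [-0.4, -0.4, -0.5]
grip_width: 0.006
```

```bash
python3 -c "
from h import *
togo(st(-.005,-.145,.045),122);print(np.round(get_state()['joint_positions'],2))"
```

```text
t 9.98 pos [ 0.5545 -0.1342  0.145 ] F [-0.4 -0.4 -0.5] grip 0.006
to go (units) [ 4.   -0.07  0.51] toolz yaw 119.72 toolx [ 0.013  0.001 -1.   ]
turn (units) [-0.0253 -0.004   0.0076]
[-0.31  0.21  0.58  1.78 -0.13  1.17  2.39]
```

play_rows:
  targets:
    - {"claw": 1, "linear": [0.9, 0, 0], "rotation": [0, 0, 0]}
    - {"claw": 1, "linear": [0.9, 0, 0], "rotation": [0, 0, 0]}
    - {"claw": 1, "linear": [0.9, 0, 0], "rotation": [0, 0, 0]}
    - {"claw": 1, "linear": [0.9, 0, 0], "rotation": [0, 0, 0]}
    - {"claw": 1, "linear": [0.3, -0.1, 0.4], "rotation": [0, 0, 0]}
    - {"claw": 1, "linear": [0, 0, 0], "rotation": [0, 0, 0]}

```text
time: 10.48
position: [0.557, -0.1272, 0.0515]
tool_rot: [-1.589, 0.914, 1.554]
ft_force: [0.1, 0.8, 0.1]
grip_width: 0.003
```

```bash
python3 -c "
from h import *
togo(st(-.005,-.130,.045),122);print(inv(get_state()['position']))"; python3 look.py e; python3 shift.py e
```

```text
t 10.48 pos [ 0.557  -0.1272  0.0515] F [0.1 0.8 0.1] grip 0.003
to go (units) [ 0.25 -0.22  0.8 ] toolz yaw 119.2 toolx [ 0.021 -0.002 -1.   ]
turn (units) [-0.0311 -0.0079  0.011 ]
[ 0.0012 -0.1496]
t 10.48 pos [ 0.557  -0.1272  0.0515] F [0.1 0.8 0.1] grip 0.003
to go (units) [ 0.28 -6.39  7.66] toolz yaw 119.2 toolx [ 0.021 -0.002 -1.   ]
turn (units) [1.3694 0.0076 0.0147]
tool stand [ 0.0012 -0.1496]
orange [281.   282.55 293.29] [ 0.0284 -0.0092]
0.9906 [-2.   -1.75] [ 0.     -0.0071]
```

play_rows:
  targets:
    - {"claw": 1, "linear": [0.2, -0.11, 0.17], "rotation": [0, 0, 0]}
    - {"claw": 1, "linear": [0.1, -0.11, 0.17], "rotation": [0, 0, 0]}
    - {"claw": 1, "linear": [0, -0.11, 0.17], "rotation": [0, 0, 0]}
    - {"claw": 1, "linear": [0, 0, 0], "rotation": [0, 0, 0]}

```text
time: 10.87
position: [0.5625, -0.1125, 0.0502]
tool_rot: [-1.596, 0.91, 1.543]
ft_force: [0.5, -0.0, -0.3]
grip_width: 0.005
```

```bash
python3 look.py f; python3 shift.py f
```

```text
t 10.87 pos [ 0.5625 -0.1125  0.0502] F [ 0.5 -0.  -0.3] grip 0.005
to go (units) [ 0.23 -5.9   7.26] toolz yaw 119.13 toolx [ 0.031 -0.003 -1.   ]
turn (units) [1.3687 0.0111 0.0219]
tool stand [ 0.0057 -0.1346]
orange [283.   282.55 293.34] [ 0.0285 -0.0091]
0.9896 [-2.   -1.75] [ 0.     -0.0071]
```

play_rows:
  targets:
    - {"claw": 1, "linear": [0.3, -0.08, 0.12], "rotation": [0, 0, 0]}
    - {"claw": 1, "linear": [0.1, -0.08, 0.12], "rotation": [0, 0, 0]}
    - {"claw": 1, "linear": [0, 0, 0], "rotation": [0, 0, 0]}

```text
time: 11.17
position: [0.5646, -0.1055, 0.0408]
tool_rot: [-1.598, 0.909, 1.54]
ft_force: [-1.0, -0.5, 0.3]
grip_width: 0.007
```

```bash
python3 look.py g; python3 shift.py g
```

```text
t 11.17 pos [ 0.5646 -0.1055  0.0408] F [-1.  -0.5  0.3] grip 0.007
to go (units) [-0.15 -5.7   7.05] toolz yaw 119.12 toolx [ 0.035 -0.004 -0.999]
turn (units) [1.3686 0.012  0.0242]
tool stand [ 0.0074 -0.1274]
orange [278.   282.58 293.32] [ 0.0284 -0.009 ]
0.9755 [-2.   -1.75] [ 0.     -0.0071]
```

play_rows:
  targets:
    - {"claw": 1, "linear": [0, -0.05, 0.08], "rotation": [0, 0, 0]}
    - {"claw": 1, "linear": [0, 0, 0], "rotation": [0, 0, 0]}

```text
time: 11.38
position: [0.5645, -0.1045, 0.0407]
tool_rot: [-1.598, 0.911, 1.54]
ft_force: [0.4, 0.6, 0.3]
grip_width: 0.003
```

```bash
python3 look.py h; python3 shift.py h
```

```text
t 11.38 pos [ 0.5645 -0.1045  0.0407] F [0.4 0.6 0.3] grip 0.003
to go (units) [-0.16 -5.68  7.01] toolz yaw 119.07 toolx [ 0.034 -0.005 -0.999]
turn (units) [1.368  0.0108 0.0245]
tool stand [ 0.0071 -0.1264]
orange [342.   283.14 293.73] [ 0.0283 -0.0073]
0.9739 [-1.75 -1.5 ] [ 0.     -0.0061]
```

play_rows:
  targets:
    - {"claw": 1, "linear": [0, -0.07, 0.09], "rotation": [0, 0, 0]}
    - {"claw": 1, "linear": [0, 0, 0], "rotation": [0, 0, 0]}

```text
time: 11.6
position: [0.5645, -0.1029, 0.0407]
tool_rot: [-1.597, 0.913, 1.539]
ft_force: [-0.4, -0.6, 0.7]
grip_width: 0.004
```

```bash
python3 look.py i; python3 shift.py i
```

```text
t 11.6 pos [ 0.5645 -0.1029  0.0407] F [-0.4 -0.6  0.7] grip 0.004
to go (units) [-0.17 -5.63  6.96] toolz yaw 118.99 toolx [ 0.034 -0.006 -0.999]
turn (units) [1.3671 0.0099 0.0246]
tool stand [ 0.0071 -0.1248]
orange [349.   283.61 293.08] [ 0.0263 -0.008 ]
0.9755 [-1.375 -1.125] [ 0.0001 -0.0047]
```

play_rows:
  targets:
    - {"claw": 1, "linear": [0, 0.4, -0.6], "rotation": [0, 0, 0]}
    - {"claw": 1, "linear": [-0.3, 0.4, -0.6], "rotation": [0, 0, 0]}
    - {"claw": 1, "linear": [-1, 0, 0], "rotation": [0, 0, 0]}
    - {"claw": 1, "linear": [-1, 0, 0], "rotation": [0, 0, 0]}
    - {"claw": 1, "linear": [-1, 0.4, 0.2], "rotation": [0, 0, 0]}
    - {"claw": 1, "linear": [-1, 0.8, 0.4], "rotation": [0, 0, 0]}
    - {"claw": 0.6, "linear": [-1, 0.9, 0.5], "rotation": [0, 0, 0]}
    - {"claw": 0.6, "linear": [-1, 0.9, 0.5], "rotation": [0, 0, 0]}
    - {"claw": 0.6, "linear": [-0.8, 0.9, 0.5], "rotation": [0, 0, 0]}
    - {"claw": 0.6, "linear": [0, 0.7, 0.4], "rotation": [0, 0, 0]}

```text
time: 12.48
position: [0.4226, -0.1377, 0.2202]
tool_rot: [-1.597, 0.912, 1.544]
ft_force: [0.5, -1.3, 0.8]
grip_width: 0.228
```

```bash
python3 shift.py i >/dev/null; python3 -c "
from h import *
cv2.imwrite('pics/sr_j.png',get_image('scene'))
togo((.44,.12,.24),63);print(np.round(get_state()['joint_positions'],2))"; python3 shift.py j
```

```text
t 12.53 pos [ 0.4188 -0.1377  0.2185] F [-2.8 -0.5 -0.9] grip 0.271
to go (units) [-0.87 -5.77  8.58] toolz yaw 119.09 toolx [ 0.027 -0.003 -1.   ]
turn (units) [ 0.6232 -0.0023  0.0177]
[-0.36 -0.2   0.55  1.98  0.11  1.31  2.24]
0.9903 [-1.25  -1.125] [-0.0001 -0.0045]
```

play_rows:
  targets:
    - {"claw": 0.6, "linear": [-0.3, 0, 0], "rotation": [0.079, 0, 0.015]}
    - {"claw": 0.6, "linear": [-0.3, 0, 0], "rotation": [0.079, 0, 0]}
    - {"claw": 0.6, "linear": [-0.2, 0, 0], "rotation": [0.079, 0, 0]}
    - {"claw": 0.6, "linear": [0, 0, 0], "rotation": [0.079, 0, 0]}
    - {"claw": 0.6, "linear": [0, 0, 0], "rotation": [0.079, 0, 0]}
    - {"claw": 0.6, "linear": [0, 0, 0], "rotation": [0.079, 0, 0]}
    - {"claw": 0.6, "linear": [0, 0, 0], "rotation": [0.079, 0, 0]}
    - {"claw": 0.6, "linear": [0, 0, 0], "rotation": [0.06, 0, 0]}

```text
time: 13.2
position: [0.417, -0.135, 0.2409]
tool_rot: [-0.863, 1.388, 0.848]
ft_force: [-0.4, 0.0, 0.1]
grip_width: 0.399
```

```bash
python3 -c "
from h import *
im=cv2.imread('pics/sr_j.png').astype(float)[293:304,280:293]; w=np.clip(im[...,2]-im[...,0]-60,0,None)*(im[...,2]>170)*(im[...,1]<200)
yy,xx=np.mgrid[293:304,280:293]; print('pad px',(w*xx).sum()/w.sum(),(w*yy).sum()/w.sum(),w.sum())
togo((.44,.15,.25),63)"
```

```text
pad px 284.940414507772 297.1735751295337 386.0
t 13.2 pos [ 0.417  -0.135   0.2409] F [-0.4  0.   0.1] grip 0.399
to go (units) [-0.41  4.34 10.58] toolz yaw 63.07 toolx [ 0.011 -0.004 -1.   ]
turn (units) [0.0008 0.0007 0.0077]
```

play_rows:
  targets:
    - {"claw": 0.6, "linear": [-0.05, 0.4, 1], "rotation": [0, 0, 0]}
    - {"claw": 0.6, "linear": [-0.05, 0.4, 1], "rotation": [0, 0, 0]}
    - {"claw": 0.6, "linear": [-0.05, 0.4, 1], "rotation": [0, 0, 0]}
    - {"claw": 0.6, "linear": [-0.05, 0.4, 1], "rotation": [0, 0, 0]}
    - {"claw": 0.6, "linear": [-0.05, 0.4, 1], "rotation": [0, 0, 0]}
    - {"claw": 0.6, "linear": [-0.05, 0.4, 1], "rotation": [0, 0, 0]}
    - {"claw": 0.6, "linear": [0, 0.4, 1], "rotation": [0, 0, 0]}
    - {"claw": 0.6, "linear": [0, 0.4, 1], "rotation": [0, 0, 0]}
    - {"claw": 0.6, "linear": [0, 0.4, 1], "rotation": [0, 0, 0]}
    - {"claw": 0.6, "linear": [0, 0.4, 1], "rotation": [0, 0, 0]}

```text
time: 14.03
position: [0.4439, 0.14, 0.2472]
tool_rot: [-0.844, 1.392, 0.836]
ft_force: [0.6, 0.1, 0.3]
grip_width: 0.399
```

```bash
python3 -c "
from h import *
togo((.457,.327,.22),63)"
```

```text
t 14.03 pos [0.4439 0.14   0.2472] F [0.6 0.1 0.3] grip 0.399
to go (units) [1.1  3.07 6.84] toolz yaw 61.93 toolx [ 0.011  0.001 -1.   ]
turn (units) [-0.0119  0.0038  0.0058]
```

play_rows:
  targets:
    - {"claw": 0.5, "linear": [0, 0.15, 1], "rotation": [-0.01, 0, 0]}
    - {"claw": 0.5, "linear": [0, 0.15, 1], "rotation": [0, 0, 0]}
    - {"claw": 0.5, "linear": [0, 0.15, 1], "rotation": [0, 0, 0]}
    - {"claw": 0.5, "linear": [0, 0.15, 1], "rotation": [0, 0, 0]}
    - {"claw": 0.5, "linear": [0, 0.15, 1], "rotation": [0, 0, 0]}
    - {"claw": 0.5, "linear": [0, 0.15, 1], "rotation": [0, 0, 0]}
    - {"claw": 0.5, "linear": [0, 0.1, 0.8], "rotation": [0, 0, 0]}
    - {"claw": 0.5, "linear": [0, 0, 0], "rotation": [0, 0, 0]}

```text
time: 14.7
position: [0.4975, 0.3207, 0.2446]
tool_rot: [-0.857, 1.386, 0.864]
ft_force: [-0.6, 0.2, 0.2]
grip_width: 0.5
```

```bash
python3 -c "
from h import *
togo((.457,.327,.20),63)
C=cam('wrist');im=get_image('wrist');cv2.imwrite('pics/w3.png',im)
print([proj(C,p).round(0) for p in [(.457,.327,.152),(.499,.305,.152),(.415,.348,.152)]])"
```

```text
t 14.7 pos [0.4975 0.3207 0.2446] F [-0.6  0.2  0.2] grip 0.5
to go (units) [ 1.78  1.56 -0.52] toolz yaw 63.46 toolx [ 0.004  0.008 -1.   ]
turn (units) [0.0051 0.0056 0.0002]
[array([299., 191.]), array([299., 263.]), array([298., 113.])]
```

View pics/w3.png

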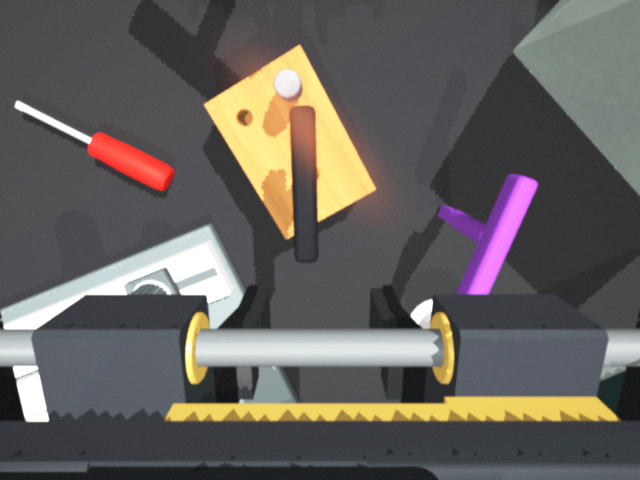

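Wrist view: key handle from (303,107) to (307,261), nut driver at (288,84) beyond its far end.

```bash
python3 -c "
from h import *
C=cam('wrist')
a=ray(C,303,108,.152);b=ray(C,306.5,260,.152);c=(a+b)/2;d=b-a
y=np.degrees(np.arctan2(d[1],d[0]));print(a,b,c,np.linalg.norm(d),y)
togo((c[0],c[1],.125),y+90)"
```

```text
[0.41377438 0.34992183 0.152     ] [0.49931921 0.30842872 0.152     ] [0.4565468  0.32917527 0.152     ] 0.09507679307847478 -25.87548461301663
t 14.75 pos [0.4973 0.3189 0.2445] F [0.8 0.7 0.2] grip 0.498
to go (units) [ 4.77  1.64 -0.39] toolz yaw 63.4 toolx [ 0.004  0.006 -1.   ]
turn (units) [-0.008   0.0045  0.0003]
```

play_rows:
  targets:
    - {"claw": 0.5, "linear": [0.3, 0.85, -0.2], "rotation": [-0.008, 0.004, 0]}
    - {"claw": 0.5, "linear": [0.3, 0.8, -0.2], "rotation": [0, 0, 0]}
    - {"claw": 0.5, "linear": [0.9, 0, 0], "rotation": [0, 0, 0]}
    - {"claw": 0.5, "linear": [0.9, 0, 0], "rotation": [0, 0, 0]}
    - {"claw": 0.5, "linear": [0, 0, 0], "rotation": [0, 0, 0]}

```text
time: 15.17
position: [0.4549, 0.3249, 0.1825]
tool_rot: [-0.869, 1.39, 0.867]
ft_force: [-0.6, -1.1, -0.3]
grip_width: 0.499
```

```bash
python3 -c "
from h import *
togo((.4565,.3292,.122),64.1)"
```

```text
t 15.17 pos [0.4549 0.3249 0.1825] F [-0.6 -1.1 -0.3] grip 0.499
to go (units) [2.42 0.02 0.18] toolz yaw 63.93 toolx [ 0.001 -0.001 -1.   ]
turn (units) [-0.0018 -0.0001  0.0006]
```

play_rows:
  targets:
    - {"claw": 0.5, "linear": [0.8, 0, 0.18], "rotation": [0, 0, 0]}
    - {"claw": 0.5, "linear": [0.8, 0, 0], "rotation": [0, 0, 0]}
    - {"claw": 0.5, "linear": [0.7, 0, 0], "rotation": [0, 0, 0]}
    - {"claw": 0.5, "linear": [0, 0, 0], "rotation": [0, 0, 0]}

```text
time: 15.5
position: [0.4588, 0.3258, 0.1267]
tool_rot: [-0.865, 1.389, 0.863]
ft_force: [-0.4, -0.4, -0.7]
grip_width: 0.498
```

```bash
python3 -c "
from h import *
togo((.4565,.3292,.122),64.1)"
```

```text
t 15.5 pos [0.4588 0.3258 0.1267] F [-0.4 -0.4 -0.7] grip 0.498
to go (units) [0.19 0.14 0.08] toolz yaw 63.66 toolx [ 0.003  0.    -1.   ]
turn (units) [-0.0048  0.0009  0.0018]
```

Close gently first, then firmly.

play_rows:
  targets:
    - {"claw": 0.5, "linear": [0.19, 0.14, 0.08], "rotation": [-0.005, 0, 0]}
    - {"claw": 1, "linear": [0, 0, 0], "rotation": [0, 0, 0]}
    - {"claw": 1, "linear": [0, 0, 0], "rotation": [0, 0, 0]}
    - {"claw": 1, "linear": [0, 0, 0], "rotation": [0, 0, 0]}
    - {"claw": 1, "linear": [0, 0, 0], "rotation": [0, 0, 0]}
    - {"claw": 1, "linear": [0, 0, 0], "rotation": [0, 0, 0]}
    - {"claw": 1, "linear": [0, 0, 0], "rotation": [0, 0, 0]}
  newtons: 15

```text
time: 16.08
position: [0.4599, 0.3295, 0.1288]
tool_rot: [-0.868, 1.379, 0.866]
ft_force: [-0.4, -0.1, -2.8]
grip_width: 0.184
```

play_rows:
  targets:
    - {"claw": 1, "linear": [0, 0, 0], "rotation": [0, 0, 0]}
    - {"claw": 1, "linear": [0, 0, 0], "rotation": [0, 0, 0]}
    - {"claw": 1, "linear": [-0.5, 0, 0], "rotation": [0, 0, 0]}
    - {"claw": 1, "linear": [-0.7, 0, 0], "rotation": [0, 0, 0]}
    - {"claw": 1, "linear": [-0.8, 0, 0], "rotation": [0, 0, 0]}
    - {"claw": 1, "linear": [-0.9, 0, 0], "rotation": [0, 0, 0]}
    - {"claw": 1, "linear": [-0.9, 0, 0], "rotation": [0, 0, 0]}
    - {"claw": 1, "linear": [-0.5, 0, 0], "rotation": [0, 0, 0]}
    - {"claw": 1, "linear": [0, 0, 0], "rotation": [0, 0, 0]}
  newtons: 50

```text
time: 16.83
position: [0.4585, 0.3286, 0.2428]
tool_rot: [-0.869, 1.38, 0.866]
ft_force: [0.6, 0.1, -1.8]
grip_width: 0.179
```

```bash
python3 -c "
from h import *
togo((.4968,.1455,.20),142.3);print(np.round(get_state()['joint_positions'],2))"
```

```text
t 16.83 pos [0.4585 0.3286 0.2428] F [ 0.6  0.1 -1.8] grip 0.179
to go (units) [ 1.7  -4.58 -5.93] toolz yaw 64.0 toolx [ 0.01   0.004 -1.   ]
turn (units) [-0.8701  0.0011  0.0071]
[-0.64  0.12 -0.03  1.65  0.01  1.36  0.44]
```

play_rows:
  targets:
    - {"claw": 1, "linear": [0, -0.65, -0.85], "rotation": [0, 0, 0]}
    - {"claw": 1, "linear": [0, -0.65, -0.85], "rotation": [0, 0, 0]}
    - {"claw": 1, "linear": [0, -0.65, -0.85], "rotation": [0, 0, 0]}
    - {"claw": 1, "linear": [0, -0.65, -0.85], "rotation": [0, 0, 0]}
    - {"claw": 1, "linear": [0, -0.65, -0.85], "rotation": [0, 0, 0]}
    - {"claw": 1, "linear": [0, -0.65, -0.85], "rotation": [0, 0, 0]}
    - {"claw": 1, "linear": [0, -0.5, -0.6], "rotation": [0, 0, 0]}
    - {"claw": 1, "linear": [0, 0, 0], "rotation": [-0.079, 0, 0]}
    - {"claw": 1, "linear": [0, 0, 0], "rotation": [-0.079, 0, 0]}
    - {"claw": 1, "linear": [0, 0, 0], "rotation": [-0.079, 0, 0]}

```text
time: 17.67
position: [0.4928, 0.1435, 0.2392]
tool_rot: [-1.158, 1.236, 1.158]
ft_force: [1.1, -0.2, -2.8]
grip_width: 0.179
```

play_rows:
  targets:
    - {"claw": 1, "linear": [0, 0, 0], "rotation": [-0.079, 0, 0]}
    - {"claw": 1, "linear": [0, 0, 0], "rotation": [-0.079, 0, 0]}
    - {"claw": 1, "linear": [0, 0, 0], "rotation": [-0.079, 0, 0]}
    - {"claw": 1, "linear": [0, 0, 0], "rotation": [-0.079, 0, 0]}
    - {"claw": 1, "linear": [0, 0, 0], "rotation": [-0.079, 0, 0]}
    - {"claw": 1, "linear": [0, 0, 0], "rotation": [-0.079, 0, 0]}
    - {"claw": 1, "linear": [0, 0, 0], "rotation": [-0.079, 0, 0]}
    - {"claw": 1, "linear": [0, 0, 0], "rotation": [-0.05, 0, 0]}

```text
time: 18.33
position: [0.4886, 0.1408, 0.234]
tool_rot: [-1.825, 0.647, 1.837]
ft_force: [-0.1, -0.0, -2.7]
grip_width: 0.181
```

```bash
python3 -c "
from h import *
togo((.4968,.1455,.20),142.3);print(np.round(get_state()['joint_positions'],2))
C=cam('wrist');im=get_image('wrist');cv2.imwrite('pics/w4.png',im)
print(proj(C,(.4968,.1455,.077)), inv(get_state()['position']))
"
```

```text
t 18.33 pos [0.4886 0.1408 0.234 ] F [-0.1 -0.  -2.7] grip 0.181
to go (units) [ 1.36 -0.36 -0.15] toolz yaw 141.17 toolx [-0.007 -0.    -1.   ]
turn (units) [-0.0126  0.0033 -0.0027]
[-0.44  0.02  0.11  1.78 -0.    1.35  2.14]
[313.80869766 239.65332675] [-0.086   0.1128]
```

```bash
python3 -c "
from h import *
C=cam('wrist')
r=R(get_state()['tool_rot']);p=np.array(get_state()['position'])
for d in (0,.03,.06,.08,.109): print(d,proj(C,p+r[:,0]*d).round(1))
im=cv2.imread('pics/w4.png'); cv2.imwrite('pics/w4c.png',cv2.resize(im[170:320,220:420],None,fx=4,fy=4,interpolation=3))
"
```

```text
0 [318.2 310.1]
0.03 [318.5 285.1]
0.06 [318.7 266.3]
0.08 [318.8 256.2]
0.109 [318.9 243.9]
```

View pics/w4c.png

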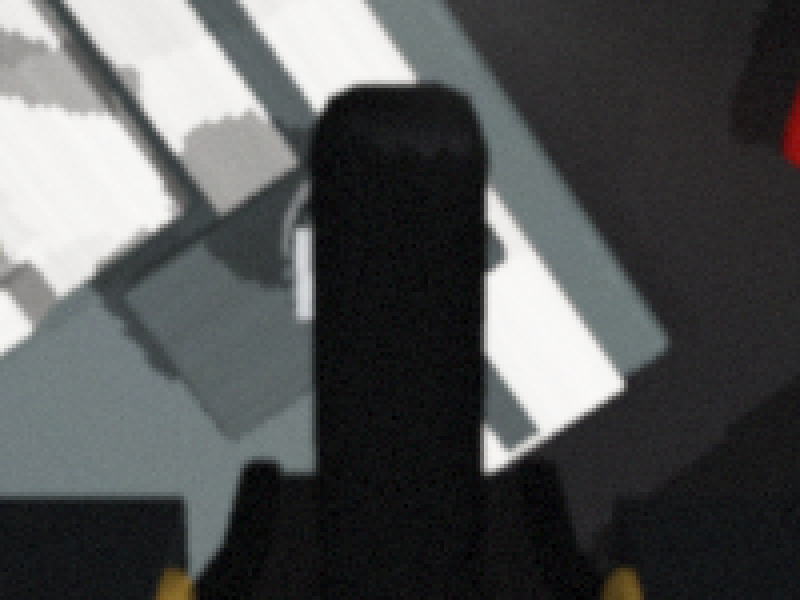

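The handle hides the screw from here. I'll work out the screw centre numerically from the saved pictures.

```bash
python3 -c "
from h import *
S=cam('scene');T=cam('top')
for n,P in [('wrist',(.4968,.1455,.077)),('top',(.4996,.1409,.077))]: print(n,proj(T,P).round(1),proj(S,P).round(1))
t=cv2.cvtColor(cv2.imread('pics/top0.png'),6);s=cv2.cvtColor(cv2.imread('pics/scene0.png'),6)
print('top cols 258-280 rows 212-236');print(t[212:237,258:281])
print('scene cols 342-372 rows 278-304');print(s[278:304,343:373])
"
```

```text
wrist [266.8 222.8] [359.5 288.8]
top [268.8 221.6] [356.9 288.4]
top cols 258-280 rows 212-236
[[125 126 125 125 124 126 129 136 142 142 143 145 145 146 143 138 136 136
  136 134 128 137 176]
 [159 156 149 133 118 112 114 120 126 132 136 142 141 138 134 127 122 120
  121 118 114 118 140]
 [202 202 187 154 119 108 114 123 129 134 141 148 141 129 118 114 111 112
  111 112 112 113 124]
 [218 213 194 154 119 119 143 168 176 183 192 190 170 138 118 110 109 110
  112 111 112 124 146]
 [218 213 191 151 123 143 188 224 232 234 236 235 219 180 143 120 110 112
  110 111 115 137 174]
 [217 211 186 147 128 165 220 240 242 242 243 243 239 225 188 152 127 114
  110 109 117 148 187]
 [216 208 178 138 133 171 218 235 235 231 234 240 241 239 229 200 164 134
  116 110 120 153 192]
 [214 205 172 140 144 171 197 211 202 189 200 223 232 238 240 233 206 162
  126 111 123 159 195]
 [215 205 178 156 162 173 178 176 158 147 159 181 199 220 233 236 220 177
  136 118 126 161 196]
 [211 205 182 169 171 174 166 153 140 140 149 156 158 171 198 215 203 168
  143 126 130 165 198]
 [186 184 169 164 171 169 158 142 
[... 4004 characters left out ...]
 69  67  90  69  72  65
   67  65  64  70  62  58 119  87  77  77  67  63]
 [208 177 116  87  87  82 146 117  69  64  71  77  69  72  95  72  77  68
   69  63  63  63  63  69 127  89  78  82  77  66]
 [151 113  87  88  87  86 128 160  81  64  69  72  69  73  87  71  77  69
   65  71  67  63  58 109 121  86  78  81  82  70]
 [ 88  88  85  90  92  87  98 166 112  64  68  66  78  70  77  71  79  70
   68  63  72  64  64 141 102  77  84  78  72  55]
 [ 85  90  90  90  91  88  88 119 156 132  73  59  69  73  82  67  80  67
   66  62  65  68 125 144  91  81  75  66  57  65]
 [ 89  87  88  87  93  88  86  82 141 158 129 103  64  72  73  72  72  62
   57  53  95 143 135 114  87  74  63  51  46 120]]
```

```bash
python3 -c "
from h import *
c=calibration('wrist');H=np.linalg.inv(np.array(c['hand_eye']))
def pr(p): q=H@np.r_[p,1]; return np.round([c['cx']+c['fx']*q[0]/q[2],c['cy']+c['fy']*q[1]/q[2]],1)
for y0 in (-.003,0,.003,.006): print(y0,[ (x,pr((x,y0+.05,0))) for x in (-.0227,-.0007)])
g=cv2.cvtColor(cv2.imread('pics/w4.png'),6); print(g[186:214,[310,320,330]].T)
S=cam('scene'); P=ray(S,358.8,289.8,.077); print('scene screw',P, inv(P)); T=cam('top');P=ray(T,267.7,221.6,.077);print('top screw',P,inv(P))
"
```

```text
-0.003 [(-0.0227, array([317.8, 213.8])), (-0.0007, array([318.1, 203.2]))]
0 [(-0.0227, array([317.8, 205.3])), (-0.0007, array([318.1, 195.8]))]
0.003 [(-0.0227, array([317.8, 196.7])), (-0.0007, array([318. , 188.3]))]
0.006 [(-0.0227, array([317.7, 188. ])), (-0.0007, array([318. , 180.7]))]
[[245 246 246 242 203 103  32  20  23  14  20  19  16  22  24  23  22  20
   13  20  15  16  16  12  12  18  19  14]
 [237 241 243 238 191  94  37  20  26  19  17  18  21  24  25  22  27  26
   29  28  25  18  20  15  11  18  12  18]
 [118 117 121 115  93  62  36  28  26  25  26  27  25  27  26  26  26  25
   29  27  30  18  22  16  23  18  19  14]]
scene screw [0.49989307 0.14626866 0.077     ] [-0.075   0.1192]
top screw [0.49963763 0.14354453 0.077     ] [-0.0751  0.1164]
```

```bash
python3 -c "
from h import *
togo((.4992,.1456,.195),142.3)"
```

```text
t 18.38 pos [0.4884 0.1407 0.2339] F [-0.1 -0.8 -2.8] grip 0.182
to go (units) [ 1.55 -0.43 -0.22] toolz yaw 141.3 toolx [-0.007 -0.    -1.   ]
turn (units) [-0.0111  0.0034 -0.0028]
```

play_rows:
  targets:
    - {"claw": 1, "linear": [0.3, -0.43, -0.22], "rotation": [-0.011, 0.003, -0.003]}
    - {"claw": 1, "linear": [0.5, 0, 0], "rotation": [0, 0, 0]}
    - {"claw": 1, "linear": [0.4, 0, 0], "rotation": [0, 0, 0]}
    - {"claw": 1, "linear": [0, 0, 0], "rotation": [0, 0, 0]}

```text
time: 18.72
position: [0.4995, 0.146, 0.1997]
tool_rot: [-1.838, 0.633, 1.841]
ft_force: [-0.3, -0.8, -3.0]
grip_width: 0.179
```

```bash
python3 -c "
from h import *
togo((.4992,.1456,.187),142.3)"
```

```text
t 18.72 pos [0.4995 0.146  0.1997] F [-0.3 -0.8 -3. ] grip 0.179
to go (units) [0.51 0.02 0.  ] toolz yaw 142.02 toolx [-0.001  0.    -1.   ]
turn (units) [-0.0031  0.0008 -0.0005]
```

play_rows:
  targets:
    - {"claw": 1, "linear": [0.35, 0.02, 0], "rotation": [-0.003, 0, 0]}
    - {"claw": 1, "linear": [0.15, 0, 0], "rotation": [0, 0, 0]}
    - {"claw": 1, "linear": [0.05, 0, 0], "rotation": [0, 0, 0]}

```text
time: 18.97
position: [0.4983, 0.1454, 0.183]
tool_rot: [-1.839, 0.633, 1.846]
ft_force: [1.5, 0.8, -1.4]
grip_width: 0.18
```

play_rows:
  targets:
    - {"claw": 1, "linear": [0.1, 0, 0], "rotation": [0, 0, 0]}

```text
time: 19.05
position: [0.4991, 0.1459, 0.1816]
tool_rot: [-1.839, 0.631, 1.844]
ft_force: [-0.6, -0.4, 15.6]
grip_width: 0.181
```

play_rows:
  targets:
    - {"claw": 1, "linear": [0.1, 0, 0], "rotation": [0, 0, 0]}

```text
time: 19.13
position: [0.4996, 0.1463, 0.1815]
tool_rot: [-1.84, 0.629, 1.842]
ft_force: [-3.4, -0.6, 13.2]
grip_width: 0.179
```

play_rows:
  targets:
    - {"claw": 1, "linear": [0, 0.03, 0.03], "rotation": [0, 0, 0]}

```text
time: 19.22
position: [0.499, 0.1463, 0.1825]
tool_rot: [-1.84, 0.629, 1.84]
ft_force: [0.4, 0.2, -2.6]
grip_width: 0.181
```

play_rows:
  targets:
    - {"claw": 1, "linear": [0.05, 0.02, 0.02], "rotation": [0.015, 0, 0]}

```text
time: 19.3
position: [0.4987, 0.1463, 0.1821]
tool_rot: [-1.826, 0.647, 1.823]
ft_force: [-0.7, -0.0, -2.6]
grip_width: 0.181
```

play_rows:
  targets:
    - {"claw": 1, "linear": [0.05, 0, 0], "rotation": [0.025, 0, 0]}

```text
time: 19.38
position: [0.4989, 0.1462, 0.1809]
tool_rot: [-1.799, 0.68, 1.795]
ft_force: [0.1, 0.3, -2.5]
grip_width: 0.179
```

play_rows:
  targets:
    - {"claw": 1, "linear": [0.05, 0, 0], "rotation": [0.025, 0, 0]}

```text
time: 19.47
position: [0.499, 0.1461, 0.1797]
tool_rot: [-1.772, 0.712, 1.767]
ft_force: [-0.7, -0.4, -1.7]
grip_width: 0.18
```

```bash
python3 -c "
from h import *
togo((.4992,.1456,.187),142.3);print(get_state()['torque'])"
```

```text
t 19.47 pos [0.499  0.1461 0.1797] F [-0.7 -0.4 -1.7] grip 0.18
to go (units) [-0.29  0.01 -0.02] toolz yaw 135.94 toolx [ 0.004  0.003 -1.   ]
turn (units) [-0.0707 -0.0008  0.0029]
[ 0.06080544 -0.14912171 -0.00452563]
```

play_rows:
  targets:
    - {"claw": 1, "linear": [0.12, 0, 0], "rotation": [0, 0, 0]}

```text
time: 19.55
position: [0.4994, 0.1461, 0.1768]
tool_rot: [-1.771, 0.713, 1.764]
ft_force: [0.4, -0.2, -1.9]
grip_width: 0.182
```

play_rows:
  targets:
    - {"claw": 1, "linear": [0.12, 0, 0], "rotation": [0, 0, 0]}

```text
time: 19.63
position: [0.4993, 0.146, 0.1734]
tool_rot: [-1.771, 0.713, 1.765]
ft_force: [0.1, -0.0, -2.7]
grip_width: 0.175
```

play_rows:
  targets:
    - {"claw": 1, "linear": [0.12, 0, 0], "rotation": [0, 0, 0]}

```text
time: 19.72
position: [0.4992, 0.146, 0.17]
tool_rot: [-1.771, 0.713, 1.765]
ft_force: [0.9, 1.1, -2.9]
grip_width: 0.18
```

play_rows:
  targets:
    - {"claw": 1, "linear": [0.12, 0, 0], "rotation": [0, 0, 0]}
    - {"claw": 1, "linear": [0.1, 0, 0], "rotation": [0, 0, 0]}

```text
time: 19.88
position: [0.4992, 0.146, 0.1634]
tool_rot: [-1.772, 0.713, 1.765]
ft_force: [0.4, -0.4, -2.0]
grip_width: 0.176
```

play_rows:
  targets:
    - {"claw": 1, "linear": [0.1, 0, 0], "rotation": [0, 0, 0]}

```text
time: 19.97
position: [0.4996, 0.1462, 0.1613]
tool_rot: [-1.772, 0.712, 1.765]
ft_force: [-0.2, -0.2, 18.2]
grip_width: 0.177
```

play_rows:
  targets:
    - {"claw": 1, "linear": [0.1, 0, 0], "rotation": [0, 0, 0]}

```text
time: 20.05
position: [0.5005, 0.1467, 0.1612]
tool_rot: [-1.773, 0.71, 1.763]
ft_force: [-4.8, -2.2, 21.8]
grip_width: 0.174
```

play_rows:
  targets:
    - {"claw": 1, "linear": [0.1, 0, 0], "rotation": [0, 0, 0]}

```text
time: 20.13
position: [0.5009, 0.1469, 0.1612]
tool_rot: [-1.774, 0.708, 1.762]
ft_force: [-5.4, -1.1, 14.6]
grip_width: 0.178
```

```bash
python3 -c "
from h import *
togo((.4992,.1456,.162),142.3);print(get_state()['torque'],np.round(get_state()['joint_positions'],2))"
```

```text
t 20.13 pos [0.5009 0.1469 0.1612] F [-5.4 -1.1 14.6] grip 0.178
to go (units) [-0.03  0.08  0.01] toolz yaw 135.91 toolx [ 0.009  0.005 -1.   ]
turn (units) [-0.071 -0.002  0.006]
[-0.5133713  1.6728657 -0.0057322] [-0.44  0.08  0.11  1.86 -0.01  1.19  2.05]
```

play_rows:
  targets:
    - {"claw": 1, "linear": [-0.03, 0.07, 0], "rotation": [0, 0, 0]}
    - {"claw": 1, "linear": [0, 0, 0], "rotation": [0.06, 0, 0]}
    - {"claw": 1, "linear": [0, 0, 0], "rotation": [0.06, 0, 0]}
    - {"claw": 1, "linear": [0, 0, 0], "rotation": [0.06, 0, 0]}
    - {"claw": 1, "linear": [0, 0, 0], "rotation": [0.06, 0, 0]}
    - {"claw": 1, "linear": [0, 0, 0], "rotation": [0.06, 0, 0]}
  newtons: 60

```text
time: 20.63
position: [0.5003, 0.1449, 0.1629]
tool_rot: [-1.44, 1.033, 1.429]
ft_force: [-0.1, -0.4, -0.2]
grip_width: 0.181
```

```bash
cat > turn.py <<'E'
from h import *
A=np.array([.4992,.146])+.002*np.array([np.cos(np.radians(226)),np.sin(np.radians(226))])
r=R(get_state()['tool_rot']); t=A-.002*r[:2,1]; togo((t[0],t[1],.1615),0); print('torque',np.round(get_state()['torque'],3),'j7',round(get_state()['joint_positions'][6],3))
E
python3 turn.py
```

```text
t 20.63 pos [0.5003 0.1449 0.1629] F [-0.1 -0.4 -0.2] grip 0.181
to go (units) [0.06 0.02 0.02] toolz yaw 108.01 toolx [ 0.011  0.004 -1.   ]
turn (units) [1.2001 0.0072 0.0049]
torque [-0.067  0.082  0.194] j7 1.562
```

play_rows:
  targets:
    - {"claw": 1, "linear": [0.04, 0.02, 0.02], "rotation": [0.065, 0, 0]}
    - {"claw": 1, "linear": [0, 0, 0], "rotation": [0.065, 0, 0]}
    - {"claw": 1, "linear": [0, 0, 0], "rotation": [0.065, 0, 0]}
    - {"claw": 1, "linear": [0, 0, 0], "rotation": [0.065, 0, 0]}
    - {"claw": 1, "linear": [0, 0, 0], "rotation": [0.065, 0, 0]}
    - {"claw": 1, "linear": [0, 0, 0], "rotation": [0.065, 0, 0]}
    - {"claw": 1, "linear": [0, 0, 0], "rotation": [0.065, 0, 0]}
    - {"claw": 1, "linear": [0, 0, 0], "rotation": [0.065, 0, 0]}

```text
time: 21.3
position: [0.5001, 0.1424, 0.1629]
tool_rot: [-0.809, 1.406, 0.797]
ft_force: [-0.8, -0.8, 0.6]
grip_width: 0.177
```

```bash
python3 turn.py
```

```text
t 21.3 pos [0.5001 0.1424 0.1629] F [-0.8 -0.8  0.6] grip 0.177
to go (units) [0.06 0.04 0.03] toolz yaw 59.15 toolx [ 0.013 -0.001 -1.   ]
turn (units) [0.6572 0.0069 0.0049]
torque [-0.25   0.317  0.181] j7 0.71
```

play_rows:
  targets:
    - {"claw": 1, "linear": [0.04, 0.03, 0.02], "rotation": [0.065, 0.004, 0.003]}
    - {"claw": 1, "linear": [0, 0, 0], "rotation": [0.065, 0, 0]}
    - {"claw": 1, "linear": [0, 0, 0], "rotation": [0.065, 0, 0]}
    - {"claw": 1, "linear": [0, 0, 0], "rotation": [0.065, 0, 0]}
    - {"claw": 1, "linear": [0, 0, 0], "rotation": [0.065, 0, 0]}
    - {"claw": 1, "linear": [0, 0, 0], "rotation": [0.065, 0, 0]}
    - {"claw": 1, "linear": [0, 0, 0], "rotation": [0.065, 0, 0]}
    - {"claw": 1, "linear": [0, 0, 0], "rotation": [0.065, 0, 0]}

```text
time: 21.97
position: [0.4986, 0.1413, 0.1629]
tool_rot: [-0.148, 1.564, 0.134]
ft_force: [-0.9, -0.2, 0.7]
grip_width: 0.18
```

```bash
python3 turn.py
```

```text
t 21.97 pos [0.4986 0.1413 0.1629] F [-0.9 -0.2  0.7] grip 0.18
to go (units) [ 0.06  0.06 -0.01] toolz yaw 10.29 toolx [ 0.003 -0.008 -1.   ]
turn (units) [0.1144 0.0014 0.0055]
torque [-0.187  0.427  0.249] j7 -0.143
```

play_rows:
  targets:
    - {"claw": 1, "linear": [0.04, 0.03, 0], "rotation": [0.06, 0, 0.003]}
    - {"claw": 1, "linear": [0, 0, 0], "rotation": [0.06, 0, 0]}
    - {"claw": 1, "linear": [0, 0, 0], "rotation": [0.06, 0, 0]}
    - {"claw": 1, "linear": [0, 0, 0], "rotation": [0.05, 0, 0]}

```text
time: 22.3
position: [0.4974, 0.1409, 0.1629]
tool_rot: [0.151, 1.564, -0.16]
ft_force: [-0.6, 0.8, 0.7]
grip_width: 0.183
```

```bash
python3 turn.py
```

```text
t 22.3 pos [0.4974 0.1409 0.1629] F [-0.6  0.8  0.7] grip 0.183
to go (units) [ 0.06  0.07 -0.01] toolz yaw -11.35 toolx [ 0.    -0.006 -1.   ]
turn (units) [-0.1261  0.0007  0.0037]
torque [-0.086  0.313  0.219] j7 -0.516
```

play_rows:
  targets:
    - {"claw": 1, "linear": [0.02, 0, 0], "rotation": [0.05, 0, 0]}
    - {"claw": 1, "linear": [0, 0, 0], "rotation": [0.05, 0, 0]}

```text
time: 22.47
position: [0.497, 0.1411, 0.1629]
tool_rot: [0.279, 1.551, -0.288]
ft_force: [-0.1, -0.5, -1.4]
grip_width: 0.179
```

```bash
python3 turn.py
```

```text
t 22.47 pos [0.497  0.1411 0.1629] F [-0.1 -0.5 -1.4] grip 0.179
to go (units) [ 0.06  0.06 -0.02] toolz yaw -20.71 toolx [-0.    -0.006 -1.   ]
turn (units) [-0.2302  0.0006  0.0038]
torque [-0.127  0.407  0.192] j7 -0.68
```

play_rows:
  targets:
    - {"claw": 1, "linear": [0.02, 0.02, 0], "rotation": [0.05, 0, 0]}
    - {"claw": 1, "linear": [0, 0, 0], "rotation": [0.05, 0, 0]}

```text
time: 22.63
position: [0.4966, 0.1414, 0.1629]
tool_rot: [0.406, 1.531, -0.417]
ft_force: [-1.0, -0.3, -1.2]
grip_width: 0.181
```

```bash
python3 turn.py
```

```text
t 22.63 pos [0.4966 0.1414 0.1629] F [-1.  -0.3 -1.2] grip 0.181
to go (units) [ 0.06  0.05 -0.02] toolz yaw -30.08 toolx [-0.001 -0.007 -1.   ]
turn (units) [-3.342e-01  3.000e-04  4.300e-03]
torque [-0.167  0.328  0.182] j7 -0.844
```

play_rows:
  targets:
    - {"claw": 1, "linear": [0, 0, 0], "rotation": [0.04, 0, 0]}
    - {"claw": 1, "linear": [0, 0, 0], "rotation": [0.04, 0, 0]}

```text
time: 22.8
position: [0.4961, 0.1416, 0.1629]
tool_rot: [0.508, 1.509, -0.519]
ft_force: [-0.4, 0.5, 0.8]
grip_width: 0.179
```

```bash
python3 turn.py
```

```text
t 22.8 pos [0.4961 0.1416 0.1629] F [-0.4  0.5  0.8] grip 0.179
to go (units) [ 0.06  0.05 -0.02] toolz yaw -37.58 toolx [-0.002 -0.007 -1.   ]
turn (units) [-4.176e-01  3.000e-04  4.500e-03]
torque [-0.108  0.254  0.422] j7 -0.975
```

Torque is rising (0.42 N·m), so the stop is near. Continue in small turns.

play_rows:
  targets:
    - {"claw": 1, "linear": [0, 0, 0], "rotation": [0.04, 0, 0]}

```text
time: 22.88
position: [0.496, 0.1418, 0.1629]
tool_rot: [0.557, 1.496, -0.569]
ft_force: [-0.3, -0.8, 0.1]
grip_width: 0.179
```

```bash
python3 turn.py
```

```text
t 22.88 pos [0.496  0.1418 0.1629] F [-0.3 -0.8  0.1] grip 0.179
to go (units) [ 0.06  0.05 -0.02] toolz yaw -41.24 toolx [-0.002 -0.007 -1.   ]
turn (units) [-0.4582  0.0005  0.0047]
torque [-0.125  0.25   0.788] j7 -1.039
```

play_rows:
  targets:
    - {"claw": 1, "linear": [0.03, 0, 0], "rotation": [0.04, 0, 0]}
    - {"claw": 1, "linear": [0, 0, 0], "rotation": [0.04, 0, 0]}

```text
time: 23.05
position: [0.4959, 0.1422, 0.1629]
tool_rot: [0.653, 1.466, -0.666]
ft_force: [-1.8, -1.0, -3.0]
grip_width: 0.18
```

```bash
python3 turn.py
```

```text
t 23.05 pos [0.4959 0.1422 0.1629] F [-1.8 -1.  -3. ] grip 0.18
to go (units) [ 0.06  0.04 -0.02] toolz yaw -48.4 toolx [-0.001 -0.008 -1.   ]
turn (units) [-0.5377  0.0015  0.0053]
torque [-0.257  0.418  1.258] j7 -1.166
```

play_rows:
  targets:
    - {"claw": 1, "linear": [0.06, 0.02, 0], "rotation": [-0.04, 0, 0]}
    - {"claw": 1, "linear": [0.06, 0, 0], "rotation": [-0.03, 0, 0]}
    - {"claw": 1, "linear": [0.06, 0, 0], "rotation": [0, 0, 0]}

```text
time: 23.3
position: [0.4964, 0.1423, 0.1628]
tool_rot: [0.563, 1.492, -0.576]
ft_force: [-3.1, -2.2, 8.7]
grip_width: 0.179
```

```bash
python3 turn.py
```

```text
t 23.3 pos [0.4964 0.1423 0.1628] F [-3.1 -2.2  8.7] grip 0.179
to go (units) [ 0.05  0.03 -0.02] toolz yaw -41.74 toolx [-0.    -0.009 -1.   ]
turn (units) [-0.4638  0.0019  0.0055]
torque [-0.37   1.187  0.286] j7 -1.051
```

play_rows:
  targets:
    - {"claw": 0.5, "linear": [0, 0, 0], "rotation": [0, 0, 0]}
    - {"claw": 0.5, "linear": [0, 0, 0], "rotation": [0, 0, 0]}
    - {"claw": 0.5, "linear": [0, 0, 0], "rotation": [0, 0, 0]}
    - {"claw": 0.5, "linear": [0, 0, 0], "rotation": [0, 0, 0]}
    - {"claw": 0.5, "linear": [-0.4, 0, 0], "rotation": [0, 0, 0]}
    - {"claw": 0.5, "linear": [-0.7, 0, 0], "rotation": [0, 0, 0]}
    - {"claw": 0.5, "linear": [-0.7, 0, 0], "rotation": [0, 0, 0]}

```text
time: 23.88
position: [0.4945, 0.1418, 0.2067]
tool_rot: [0.56, 1.496, -0.58]
ft_force: [0.7, -0.5, 0.3]
grip_width: 0.493
```

play_rows:
  targets:
    - {"claw": 1, "linear": [0, 0, 0], "rotation": [0, 0, 0]}
    - {"claw": 1, "linear": [0, 0, 0], "rotation": [0, 0, 0]}
    - {"claw": 1, "linear": [0, 0, 0], "rotation": [0, 0, 0]}
    - {"claw": 1, "linear": [0, 0, 0], "rotation": [0, 0, 0]}
    - {"claw": 1, "linear": [0, 0, 0], "rotation": [0, 0, 0]}
    - {"claw": 1, "linear": [0, 0, 0], "rotation": [0, 0, 0]}
  newtons: 20

```text
time: 24.38
position: [0.4962, 0.1424, 0.2097]
tool_rot: [0.563, 1.492, -0.577]
ft_force: [-0.3, 0.1, 0.7]
grip_width: 0.127
```

```bash
python3 turn.py
```

```text
t 24.38 pos [0.4962 0.1424 0.2097] F [-0.3  0.1  0.7] grip 0.127
to go (units) [ 1.93  0.04 -0.02] toolz yaw -41.76 toolx [-0.001 -0.009 -1.   ]
turn (units) [-0.464   0.0017  0.0058]
torque [-0.13   0.106 -0.011] j7 -1.059
```

play_rows:
  targets:
    - {"claw": 1, "linear": [0.4, 0, 0], "rotation": [0, 0, 0]}
    - {"claw": 1, "linear": [0.35, 0, 0], "rotation": [0, 0, 0]}
    - {"claw": 1, "linear": [0, 0, 0], "rotation": [0, 0, 0]}

```text
time: 24.63
position: [0.4955, 0.142, 0.188]
tool_rot: [0.562, 1.493, -0.578]
ft_force: [-0.1, -1.0, -0.0]
grip_width: 0.014
```

play_rows:
  targets:
    - {"claw": 1, "linear": [0.12, 0, 0], "rotation": [0, 0, 0]}

```text
time: 24.72
position: [0.4957, 0.142, 0.1849]
tool_rot: [0.562, 1.493, -0.578]
ft_force: [-4.1, -1.0, 36.0]
grip_width: 0.009
```

play_rows:
  targets:
    - {"claw": 1, "linear": [0.1, 0, 0], "rotation": [0, 0, 0]}

```text
time: 24.8
position: [0.4975, 0.1426, 0.1851]
tool_rot: [0.564, 1.489, -0.575]
ft_force: [-2.8, -0.5, 23.6]
grip_width: 0.004
```

play_rows:
  targets:
    - {"claw": 1, "linear": [0.1, 0, 0], "rotation": [0, 0, 0]}

```text
time: 24.88
position: [0.4991, 0.143, 0.1853]
tool_rot: [0.566, 1.486, -0.572]
ft_force: [-2.4, -1.0, 12.3]
grip_width: 0.006
```

play_rows:
  targets:
    - {"claw": 1, "linear": [-0.6, 0, 0], "rotation": [0, 0, 0]}
    - {"claw": 1, "linear": [-1, 0, 0], "rotation": [0, 0, 0]}
    - {"claw": 1, "linear": [-1, 0, 0], "rotation": [0, 0, 0]}
    - {"claw": 1, "linear": [-0.8, 0.6, -0.6], "rotation": [0, 0, 0]}
    - {"claw": 1, "linear": [0, 0.9, -0.9], "rotation": [0, 0, 0]}
    - {"claw": 1, "linear": [0, 0.9, -0.9], "rotation": [0, 0, 0]}
    - {"claw": 1, "linear": [0, 0.9, -0.9], "rotation": [0, 0, 0]}
    - {"claw": 1, "linear": [0, 0.9, 0], "rotation": [0, 0, 0]}
    - {"claw": 1, "linear": [0, 0, 0], "rotation": [0, 0, 0]}

```text
time: 25.63
position: [0.5085, 0.2797, 0.2733]
tool_rot: [0.574, 1.484, -0.576]
ft_force: [-0.7, -0.3, -0.4]
grip_width: 0.002
```

```bash
python3 -c "
from h import *
togo((.4,.2,.25),0)
im=get_image('scene');cv2.imwrite('pics/sr_z.png',im)
i=im.astype(float)[293:304,280:293]; w=np.clip(i[...,2]-i[...,0]-60,0,None)*(i[...,2]>170)*(i[...,1]<200)
yy,xx=np.mgrid[293:304,280:293]; print('pad px',(w*xx).sum()/w.sum(),(w*yy).sum()/w.sum())
T=cam('top');t=get_image('top');cv2.imwrite('pics/t_z.png',t)
p=proj(T,(.497,.144,.185)).astype(int);print(p)
g=t[p[1]-32:p[1]+32,p[0]-32:p[0]+32].max(2); n,l,s,c=cv2.connectedComponentsWithStats((g<55).astype(np.uint8))
for k in range(1,n):
  if s[k,4]>60:
    pts=np.argwhere(l==k)[:,::-1].astype(np.float32)+p-32; r=cv2.minAreaRect(pts); b=cv2.boxPoints(r); m=[(b[0]+b[1])/2,(b[2]+b[3])/2] if np.linalg.norm(b[0]-b[1])<np.linalg.norm(b[1]-b[2]) else [(b[1]+b[2])/2,(b[3]+b[0])/2]
    q=[ray(T,*x,.185) for x in m];d=q[1]-q[0];print(s[k,4],r,np.linalg.norm(d).round(3),'handle yaw',np.degrees(np.arctan2(d[1],d[0])).round(1),(q[0]+q[1])/2)
"; python3 shift.py z
```

```text
t 25.63 pos [0.5085 0.2797 0.2733] F [-0.7 -0.3 -0.4] grip 0.002
to go (units) [ 0.91 -5.28 -1.09] toolz yaw -42.17 toolx [ 0.008 -0.004 -1.   ]
turn (units) [-0.4685  0.006   0.0006]
pad px 285.07988165680473 297.20414201183434
[262 214]
0.9907 [-1.25  -1.125] [-0.0001 -0.0045]
```

```bash
python3 -c "
from h import *
T=cam('top');t=cv2.imread('pics/t_z.png');a=cv2.imread('pics/top0.png');p=np.array([262,214])
d=cv2.absdiff(t,a).max(2)[180:250,225:300]; g=t.max(2)[180:250,225:300]
for th in (60,75,90):
  n,l,s,c=cv2.connectedComponentsWithStats(((g<th)&(d>35)).astype(np.uint8))
  for k in range(1,n):
    if s[k,4]>80:
      pts=np.argwhere(l==k)[:,::-1].astype(np.float32)+[225,180]; m=pts.mean(0); u=np.linalg.svd(pts-m)[2][0]; sd=np.std((pts-m)@u)*12**.5
      q=[ray(T,*(m+x*u),.18) for x in(-10,10)];e=q[1]-q[0];print(th,s[k,:],'len',(sd*np.linalg.norm(e)/20).round(3),'yaw',np.degrees(np.arctan2(e[1],e[0])).round(1)%180,ray(T,*m,.18))
"
```

```text
75 [ 19  21  22  13 100] len 0.045 yaw 62.5 [0.51257713 0.16675001 0.18      ]
90 [ 19  21  40  26 273] len 0.091 yaw 59.400000000000006 [0.49911087 0.14461283 0.18      ]
```

```bash
python3 -c "
from bench import *
print(close_job())"
```

```text
the job is handed in; nothing more can be done
None
```

I moved the board's pad under the drill bit, fitted the T-key in the clamp screw and turned it clockwise to its stop. The key is left standing in the screw. The job was handed in at about 26 s, with the arm clear of everything.

- **Table:** My first push overshot by about 2.7 mm, as both the scene and wrist cameras showed. I pushed the table back 2.6 mm from the right end bar. The last scene picture puts the pad within about 0.5 mm of the spot under the bit. I did not repeat the wrist-camera check after that push.
- **Key:** It stopped on the edge of the mouth at first, and dropped in after a turn of about 6°. Afterwards I pressed on the handle and found its top at 0.185 m, which is the height for fully home.
- **Screw:** I turned it about 170° against the expected 0.2 N·m of friction. The torque then rose steadily to 1.26 N·m, which I took as the stop. I could not read the screw's angle directly.
- **Disagreement:** A rough top-camera reading of the handle (59°) differs by about 11° from the gripper's angle at release (48°). I put this down to play in the socket, give in the grip and blur in the image. The torque kept pushing the tightening way until I let go, so I don't think the screw turned back.
- **Other things:** I saw no contact with the drill bit or the other things on the bench, but I took no final picture to check them.

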